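# Clear the weight ring off a tube warmer and hold its lid open at 60 degrees

### The job

With the lid kept shut, lift the yellow weight ring out of the round recess in the tube warmer's blue lid and lay it flat inside the little square dark steel tray, without dropping it. Then raise the self-closing lid by its black bar handle to 60 degrees, give or take 5 (level with the green marks on the side arcs), and finish while still holding it there, steady in the fingers, so that a colleague can reach the tubes. Leave everything else on the bench where it is.

Things in the scene. Friction and masses are not known exactly. Their poses are not given: they have to be found in the camera images.
- warmer: Dry-block tube warmer, white box 150 (x) x 180 (y) x 85 mm high, bolted to the bench; origin at the centre of its underside. Its x axis points from the handle side to the hinge side, z up. Thin white arcs just outside both y sides of the lid (94 mm from the middle, look only) carry a green mark where the lid's lower edge lies when it is open 60 degrees.
- lid (a joint): Opening angle of the blue lid in rad: 0 shut, grows as it opens, stop at 1.48; 60 degrees = 1.047. The lid (150 x 180 x 14 mm, about 0.4 kg) hinges on the warmer's far (+x) upper edge; weight and a spring always pull it shut: pushing at the bar square to the lid it takes about 3 N to start and 4 N at 60 degrees (about 8 N if pushed straight up there). A horizontal black round bar handle stands 45 mm in front of the lid's front edge.
- lid_bar (a point): Middle of the black bar handle, on the bar's axis: bar 12 mm diameter, 112 mm long along the warmer's y axis, with two posts at +-50 mm, so 90 mm between the posts is free. With the lid shut it is 195 mm in front of the hinge and 93 mm above the bench, 45 mm clear of the warmer's front. The round bar can turn between the fingers. The point moves with the lid; its axes are the lid's.
- lid_hinge (a point): Point on the hinge line (along the warmer's y axis), in the middle of its length, 75 mm behind the warmer's centre and 86 mm above the bench. The bar's middle lies 195 mm forward and 7 mm above it in the lid's frame, which turns with the lid.
- lid_recess (a point): Centre of the floor of the round recess in the lid's top, 60 mm diameter, 8 mm deep; floor 92 mm and lid top 100 mm above the bench when shut.
- weight_ring: Yellow coated steel weight ring, loose, 56 mm outside diameter, 30 mm hole, 28 mm high, about 0.35 kg; origin at the centre of its underside, z up. It starts in the lid's recess, 20 mm of it standing proud of the lid.
- tray: Shallow square dark steel tray fixed to the bench, 88 x 88 x 10 mm outside, walls 4 mm, floor about 4 mm thick; origin at the centre of its underside, x and y axes along its sides.
- spare_ring: Smaller green ring, 40 mm diameter, 16 mm high, lying loose about 90 mm from the tray's centre; leave alone. Origin under its centre.
- tip_box_blue: Blue pipette-tip box, 85 x 122 x 70 mm, loose; leave alone. Origin under its centre.
- tip_box_yellow: Yellow and white pipette-tip box, 85 x 122 x 70 mm, loose; leave alone. Origin under its centre.
- pipette: White pipette lying near the bench's front grille, 245 mm long along its x, 26 mm thick; leave alone. Origin on the bench under its middle.
- tube_rack: Black rack of small tubes, 60 x 120 x 43 mm, loose; leave alone. Origin under its centre.
- reagent_jar: Small amber jar with orange cap, 40 mm diameter, 60 mm high, loose; leave alone. Origin under its centre.
There are look-alikes about, which are no part of the job. What is meant by the weight_ring is not purple, red or turquoise, and is the smaller of those in its own colour.

How it is judged:
By the outcome, as a careful person would: the job done as asked, in the order asked, and still so for the second after the job is handed in, while the arm keeps its last pose, push and grip.
It also fails if it takes over 56 s, if anything falls off the work surface, if the arm or the gripper's body presses on something with over 40 N, if the wrist force passes 120 N, or if a joint passes its speed limit or range.

### The arm

A 6-joint arm with a two-finger parallel gripper is mounted at the origin on the work surface. World frame = base frame: x ahead of the robot, y to its left, z up, the work surface at z = 0. Lengths are in m, angles in rad, forces in N, time in s.
With the tool pointing down it reaches from about 0.275 to 0.825 m from the base axis. Payload 4.9 kg.
Tool frame: the origin (TCP) lies at the very end of the fingers, on their centre line; the grasp point (between the pads) lies 19 mm behind it (bot.grasp_offset is the distance from the TCP to the grasp point, in m); z points along the fingers, y is the direction in which the jaws open and shut (so a half turn about z gives the same grasp; the last joint's range is limited). The gripper opens to 85 mm and grips with 20 to 120 N. Pads are 22 mm wide; open, the fingers measure 114 mm over their backs; the gripper's body (76 mm by 85 mm) begins 54 mm behind the grasp point. The pads swing forward as they close: fully open they stand 13 mm farther back than shut.
Start: joints at [-1.236, 0.326, -0.193, 1.052, 0, 1.437], TCP at [0.249, -0.491, 0.231] pointing down, gripper open.
Joint ranges: [-2.65, 2.65], [-0.97, 1.79], [-1.3, 1.35], [-1.93, 2.1], [-1.47, 1.37], [-3.14, 3.14]. Speed limits (rad/s): [2.57, 2.57, 3.14, 3.14, 3.14, 3.14].

### API

Orientations are given as [roll, pitch, yaw] about the fixed x, y, z axes, in that order (R = Rz(yaw) Ry(pitch) Rx(roll)).
In Python, from cell import bot, capture gives the robot as it stands.
- The arm moves only by the tool servo_tool, never from a script. Its argument "deltas" is a list of rows, each an object of numbers: "gripper": the gripper command: -1 is shut, 1 is fully open, values between are in proportion; "x", "y", "z": the shift along the tool's x, y, z in cm; "ax", "ay", "az": the turn, a rotation vector about the tool's x, y, z in rad. A call has 1 to 8 rows; each row shifts and turns the pose as measured when the row begins, along the tool's axes as they then stand; what a row does not reach is not made up. A row lasts 1/12 s, in which the tool goes at most 41.7 mm and 7.16 degrees, less where a joint would pass 70% of its speed; a pose out of reach is approached as far as the arm can. A call with a gripper value outside its range is refused whole. The fingers move at their own pace and stop on an object; "grip_force" is the grip in N (left out, the last holds). Time passes only in rows, so rows that do not move let the fingers close. It gives the time, the measured TCP pose, the force and the opening at its end, in the units of the state.
- bot.sense(): the state, without advancing time (a new reading comes with each control period).
- capture(name): name is "scene" or "side" or "wrist"; returns a dict with "pixels" (480x640x3 uint8, red, green, blue), "depth" (480x640 float32, m along the optical axis (not along the pixel's ray), 0 where there is no reading), "camera_matrix" (3x3 intrinsics, pixels), "rvec" (rotation vector, rad) and "tvec" (3), from world to camera coordinates, as OpenCV has them. Camera axes: x right, y down, z forward; pixel columns grow to the right and rows downward; lengths in m; the calibration is good to about 2 mm. A picture is of the moment at which its call begins.
- bot.finish_job(): hands the job in, once; it reports no verdict.
The state is a dict: "clock": time; "joints": joint angles; "joint_velocities": joint speeds; "effort": joint torques, N m; "ee_pos": TCP position; "orientation": TCP orientation; "force": force on the tool from outside, world axes, zero at the start; "wrist_torque": the same for the moment, N m; "opening": finger opening in m.
Only numpy, scipy, OpenCV 4.12 (cv2) and the standard library are available. Lean on these libraries where they do the work, as an engineer would, in place of code of your own. Each camera call takes 0.05 s, during which the arm holds its last target.

## Working session

There is one attempt and no reset: what is moved stays moved. The work goes in short steps, Python scripts to look and compute and a tool call to move; the robot and the scene stay as the last step left them, time stands still between calls to the robot, and variables do not carry over. Pictures are saved under pics/ and viewed, and the job is handed in when it is done.

Besides the shell and the picture viewer there is one more tool, called by a JSON object that holds its "op" and its "data". servo_tool: Moves the arm, as the interface text tells. Its arguments: {"type":"object","properties":{"deltas":{"type":"array","items":{"type":"object","properties":{"gripper":{"type":"number"},"x":{"type":"number"},"y":{"type":"number"},"z":{"type":"number"},"ax":{"type":"number"},"ay":{"type":"number"},"az":{"type":"number"}}}},"grip_force":{"type":"number"}},"required":["deltas"]}

```bash
ls; mkdir -p pics
python3 - <<'E'
from cell import bot,capture
import cv2,numpy as np
for n in ("scene","side","wrist"):
    c=capture(n); cv2.imwrite(f"pics/{n}0.png",c["pixels"][...,::-1]); np.savez(f"pics/{n}0.npz",**c)
    print(n,c["camera_matrix"].tolist(),c["rvec"],c["tvec"])
print(bot.sense(),bot.grasp_offset)
E
```

```text
pics
scene [[555.0858472034009, 0.0, 319.12758647006706], [0.0, 555.0858472034009, 238.01454510226517], [0.0, 0.0, 1.0]] [ 2.02187458  1.77435499 -0.47533799] [-0.0844784  -0.46293719  1.68731338]
side [[446.2113172402752, 0.0, 320.02818322662307], [0.0, 446.2113172402752, 237.70329346023001], [0.0, 0.0, 1.0]] [ 0.57444729 -2.48147207  1.46797809] [0.53995466 0.22206947 0.85744884]
wrist [[406.7263375308312, 0.0, 321.18147543328797], [0.0, 406.7263375308312, 243.12339889524196], [0.0, 0.0, 1.0]] [-2.45745432  1.50968794  0.22572068] [-0.54804294 -0.03747036  0.37918886]
{'clock': 0.15, 'joints': array([-1.23619130e+00,  3.26805758e-01, -1.93332237e-01,  1.05200450e+00,
        1.68077700e-06,  1.43658874e+00]), 'joint_velocities': array([-0.00046668, -0.00317069,  0.00361248,  0.00012187, -0.0028571 ,
        0.00050989]), 'effort': array([ 6.49393078e-04, -4.43701923e+01,  2.62666690e+01,  1.04079943e-02,
       -1.63911745e-04, -4.13063418e-06]), 'ee_pos': array([ 0.24836817, -0.49024082,  0.23067255]), 'orientation': array([-3.14025881e+00, -1.81790005e-04,  4.68812493e-01]), 'force': array([ 0.44187881,  0.35591164, -0.02702309]), 'wrist_torque': array([-0.02021251, -0.00705783, -0.02296823]), 'opening': 0.08518529244105373} 0.0187
```

View pics/scene0.png

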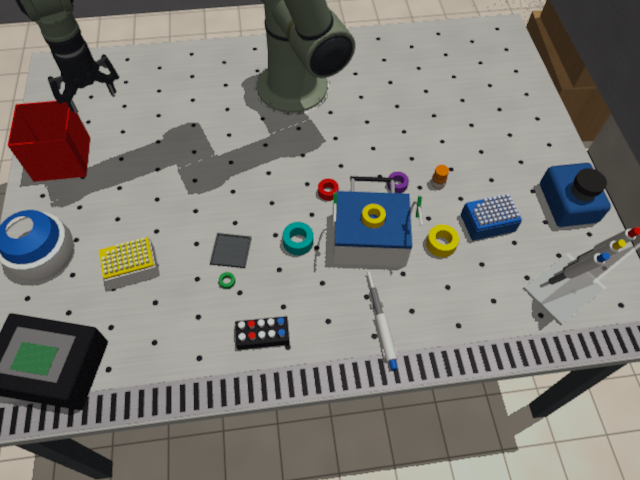

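View pics/side0.png

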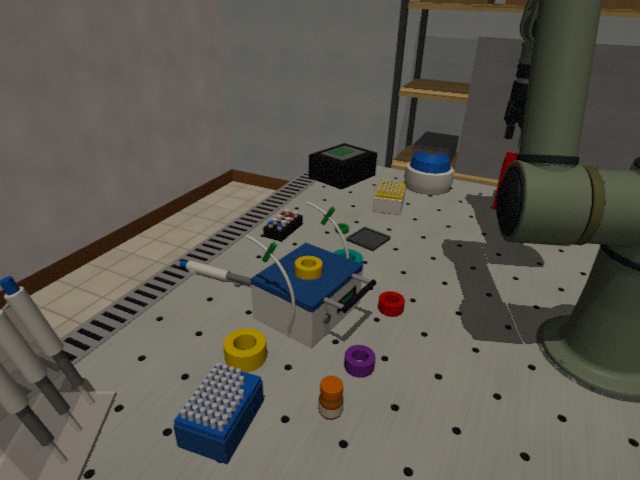

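View pics/wrist0.png

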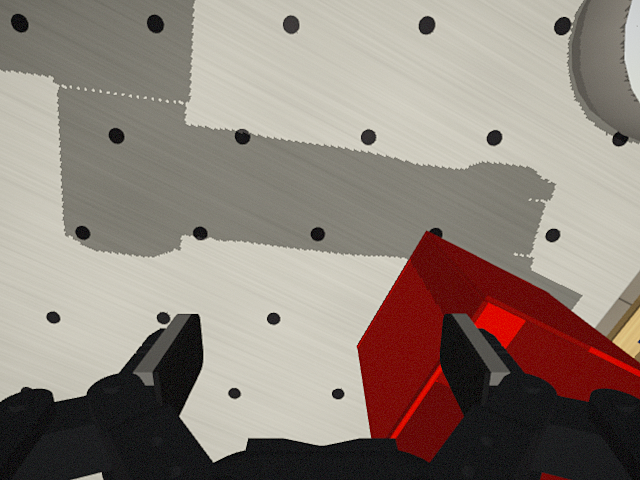

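The scene view shows the yellow ring in the lid's recess at about (374,215), the bar at (374,178), the tray at (231,250) and the larger yellow ring on the bench at (443,240). The handle faces the robot. The side view shows the ring at (308,267). The wrist view shows only the bench and the red bin. Next I'll measure.

```bash
cat > h.py <<'E'
import numpy as np,cv2
def load(f): return dict(np.load(f))
def P(c):
    R=cv2.Rodrigues(c["rvec"])[0]; return R,c["tvec"].reshape(3)
def ray(c,uv):
    R,t=P(c); K=c["camera_matrix"]; d=R.T@np.linalg.solve(K,np.array([uv[0],uv[1],1.])); return -R.T@t,d
def onplane(c,uv,z):
    o,d=ray(c,uv); return o+d*(z-o[2])/d[2]
def tri(a,ua,b,ub):
    o1,d1=ray(a,ua);o2,d2=ray(b,ub); d1/=np.linalg.norm(d1);d2/=np.linalg.norm(d2)
    s=np.linalg.lstsq(np.c_[d1,-d2],o2-o1,rcond=None)[0]
    p,q=o1+d1*s[0],o2+d2*s[1]; return (p+q)/2,np.linalg.norm(p-q)
def cloud(c):
    R,t=P(c);K=c["camera_matrix"];d=c["depth"];v,u=np.mgrid[:480,:640]
    p=np.stack([(u-K[0,2])/K[0,0]*d,(v-K[1,2])/K[1,1]*d,d],-1); return (p-t)@R
def proj(c,p):
    return cv2.projectPoints(np.array(p,float).reshape(-1,3),c["rvec"],c["tvec"],c["camera_matrix"],None)[0].reshape(-1,2)
def hsv(c): return cv2.cvtColor(c["pixels"],cv2.COLOR_RGB2HSV)
E
python3 - <<'E'
from h import *
for n in("scene","side"):
    c=load(f"pics/{n}0.npz"); H=hsv(c); X=cloud(c); ok=c["depth"]>0
    m=cv2.inRange(H,(22,150,60),(35,255,255))
    k,l,s,ce=cv2.connectedComponentsWithStats(m)
    print(n)
    for i in range(1,k):
        if s[i,4]>30:
            p=X[(l==i)&ok]; print('Y',s[i],ce[i].round(1),np.median(p,0).round(4),p.min(0).round(3),p.max(0).round(3))
    m=cv2.inRange(H,(105,130,30),(125,255,255))
    k,l,s,ce=cv2.connectedComponentsWithStats(m)
    for i in range(1,k):
        if s[i,4]>500:
            p=X[(l==i)&ok]; print('B',s[i],ce[i].round(1),np.median(p,0).round(4),p.min(0).round(3),p.max(0).round(3))
    c["pixels"][...]
    x0,y0=(200,150) if n=="scene" else (220,190)
    cv2.imwrite(f"pics/{n}0z.png",cv2.resize(c["pixels"][y0:y0+150,x0:x0+(250 if n=="scene" else 200),::-1],None,fx=3.2,fy=3.2,interpolation=cv2.INTER_CUBIC))
E
```

```text
scene
Y [362 204  23  24 420] [373.  215.6] [0.5665 0.1366 0.1173] [0.522 0.11  0.088] [0.593 0.165 0.126]
Y [427 225  32  32 746] [442.1 240.4] [0.6082 0.311  0.0361] [ 0.566  0.276 -0.001] [0.645 0.35  0.046]
Y [ 99 237  54  42 748] [125.4 259.4] [ 0.5814 -0.4544  0.0574] [ 0.486 -0.534 -0.004] [ 0.625 -0.392  0.071]
Y [613 239  13  10  85] [618.9 243.9] [0.7815 0.5887 0.2505] [0.752 0.583 0.204] [0.79  0.623 0.257]
B [ 541  163   69   64 2517] [571. 197.] [0.5571 0.6465 0.075 ] [0.449 0.618 0.008] [0.6   0.738 0.125]
B [ 335  192   77   57 3467] [373.  220.5] [0.5763 0.1354 0.0993] [0.433 0.038 0.002] [0.653 0.247 0.108]
B [461 200  60  40 990] [485.8 223.2] [0.5917 0.4145 0.0462] [0.517 0.384 0.002] [0.606 0.512 0.067]
B [   0  210   59   54 2016] [ 29.1 238.8] [ 0.5329 -0.6542  0.1082] [ 0.368 -0.796 -0.004] [ 0.573 -0.608  0.127]
side
Y [375 183  31  17 209] [391.2 192.1] [ 0.5569 -0.4108  0.0587] [ 0.522 -0.519  0.049] [ 0.602 -0.387  0.072]
Y [295 256  27  23 557] [308.  267.2] [0.5591 0.1496 0.1162] [0.532 0.1   0.094] [0.603 0.167 0.123]
Y [ 224  328   43   44 1533] [245.1 349.1] [0.5957 0.3245 0.0351] [ 0.561  0.278 -0.   ] [0.638 0.354 0.042]
B [410 151  40  22 669] [430.4 162.4] [ 0.4896 -0.6336  0.1024] [ 0.432 -1.472 -0.16 ] [ 0.74  -0.607  0.127]
B [ 279  243   83   69 2326] [318.7 275.7] [0.5258 0.1396 0.1003] [0.472 0.04  0.085] [0.634 0.24  0.104]
B [251 263  40  40 700] [272.3 281.7] [0.6103 0.2072 0.1003] [0.553 0.144 0.086] [0.65  0.231 0.103]
B [ 174  372   89   92 2694] [221.2 424.5] [0.5211 0.5014 0.0485] [0.504 0.389 0.002] [0.588 0.516 0.069]
```

View pics/scene0z.png

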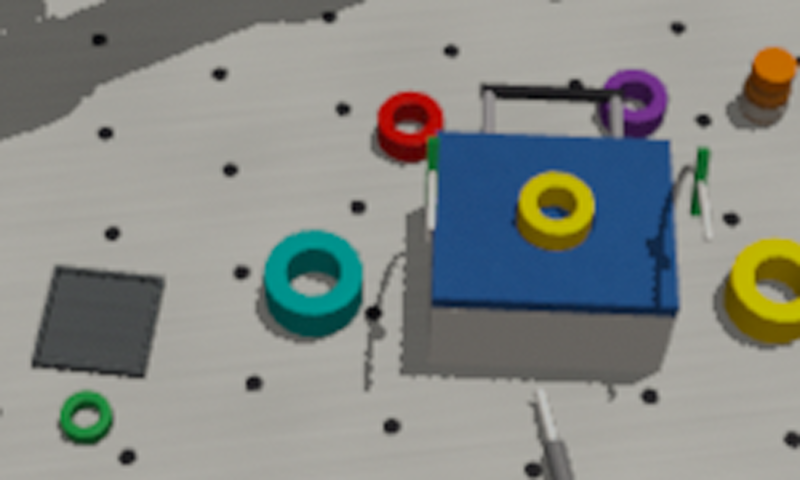

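View pics/side0z.png

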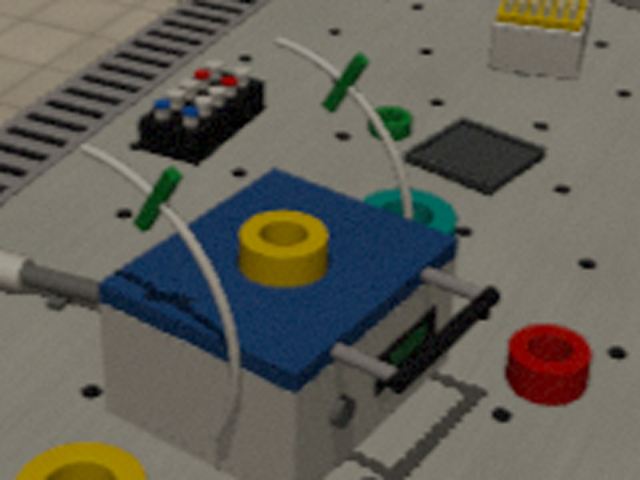

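The zoomed views show the ring sitting in the recess. The bar's ends are at about (352,178) and (393,180) in the scene image. The tray is a dark square centred at about (231,250), with the green ring below it. I'll measure these and triangulate.

Run:
```python
from h import *
S=load("pics/scene0.npz");D=load("pics/side0.npz")
# lid: cloud points near z .1 blue within bounds, both views
for n,c in(("scene",S),("side",D)):
    H=hsv(c);X=cloud(c)
    m=(cv2.inRange(H,(105,130,30),(125,255,255))>0)&(abs(X[...,2]-.1)<.006)&(X[...,0]>.4)&(X[...,0]<.7)&(X[...,1]>0)&(X[...,1]<.27)
    v,u=np.nonzero(m); q=np.array([onplane(c,(a,b),.1)[:2] for a,b in zip(u,v)],np.float32)
    r=cv2.minAreaRect(q); print(n,"lid z",np.median(X[m][:,2]),r, cv2.boxPoints(r).round(4).tolist())
    # ring top
    m=(cv2.inRange(H,(22,150,60),(35,255,255))>0)&(X[...,0]>.5)&(X[...,0]<.63)&(X[...,1]>.08)&(X[...,1]<.2)&(X[...,2]>.117)
    v,u=np.nonzero(m); q=np.array([onplane(c,(a,b),.12)[:2] for a,b in zip(u,v)],np.float32)
    print(" ring top",np.median(X[m][:,2]),cv2.minEnclosingCircle(q), cv2.fitEllipse(cv2.convexHull(q)))
    # tray
    m=((H[...,1]<70)&(H[...,2]<110)&(abs(X[...,2]-.005)<.015)&(X[...,0]>.48)&(X[...,0]<.75)&(X[...,1]>-.32)&(X[...,1]<-.1)).astype(np.uint8)
    k,l,s,ce=cv2.connectedComponentsWithStats(m)
    i=1+np.argmax(s[1:,4]); v,u=np.nonzero(l==i); q=np.array([onplane(c,(a,b),.010)[:2] for a,b in zip(u,v)],np.float32)
    r=cv2.minAreaRect(q); print(" tray",s[i],np.percentile(X[l==i][:,2],[5,50,95]),r)
    # bar
    m=((H[...,2]<60)&(X[...,2]>.07)&(X[...,2]<.115)&(X[...,0]>.38)&(X[...,0]<.52)&(X[...,1]>0.03)&(X[...,1]<.24)).astype(np.uint8)
    k,l,s,ce=cv2.connectedComponentsWithStats(m)
    for i in range(1,k):
        if s[i,4]>40:
            p=X[l==i]; print(" bar",s[i],ce[i].round(1),np.median(p,0),p.min(0),p.max(0))
```

```text
scene lid z 0.09938011152396495 ((0.5662417411804199, 0.1369166076183319), (0.177363783121109, 0.15405748784542084), 80.2418212890625) [[0.47530001401901245, 0.06260000169277191], [0.6270999908447266, 0.0364999994635582], [0.6571999788284302, 0.21130000054836273], [0.5054000020027161, 0.23739999532699585]]
 ring top 0.11964408665401041 ((0.5659938454627991, 0.13684673607349396), 0.028972208499908447) ((0.566355288028717, 0.13723711669445038), (0.05162228271365166, 0.05799587815999985), 79.54251098632812)
 tray [ 210  233   41   35 1126] [-0.00044455  0.00417207  0.01063815] ((0.5570478439331055, -0.2122122049331665), (0.0883493423461914, 0.09058793634176254), 75.67721557617188)
 bar [351 177  44   6 142] [373.  178.8] [0.44741813 0.15792476 0.09638566] [0.43302097 0.1068427  0.09093862] [0.46058938 0.21281874 0.10186774]
side lid z 0.10041044686319074 ((0.5586109757423401, 0.1421259641647339), (0.1852622926235199, 0.1540062129497528), 79.89405059814453) [[0.46650001406669617, 0.06440000236034393], [0.6182000041007996, 0.03739999979734421], [0.6506999731063843, 0.21979999542236328], [0.499099999666214, 0.2468000054359436]]
 ring top 0.12019483834151501 ((0.5587298274040222, 0.1387929469347), 0.029512781649827957) ((0.5599858164787292, 0.1401197910308838), (0.053446728736162186, 0.05822136253118515), 39.579708099365234)
 tray [345 226  46  26 665] [0.00111766 0.00518284 0.01116937] ((0.5494471788406372, -0.20443540811538696), (0.10651566088199615, 0.0978713184595108), 76.2048110961914)
 bar [325 275  29  23 119] [339.  286.7] [0.48719129 0.15196973 0.09426373] [0.47787453 0.09999086 0.08558524] [0.4956087  0.1992845  0.10071781]
 bar [341 280  35  33 271] [357.9 296.2] [0.44170308 0.16927491 0.09771259] [0.42851246 0.10581016 0.08695053] [0.45798866 0.21519789 0.10099914]
 bar [305 300  21  12  94] [313.9 306.1] [0.50125243 0.23407609 0.09340368] [0.49545338 0.19861523 0.08551548] [0.51960148 0.2395112  0.1000692 ]
```

```bash
cat >> h.py <<'E'
from scipy.spatial.transform import Rotation as Ro
def tool(s): return Ro.from_euler('xyz',s["orientation"]),np.array(s["ee_pos"])
def plan(s,target,yaw,rpy=None):
    R,p=tool(s); G=Ro.from_euler('xyz',rpy if rpy is not None else [np.pi,0,yaw])
    print("now",p.round(4),s["orientation"].round(4),"F",s["force"].round(1),"open",round(s["opening"],4),"t",s["clock"])
    print("dxyz cm tool",(R.inv().apply(np.array(target)-p)*100).round(2),"rotvec tool",(R.inv()*G).as_rotvec().round(4))
E
python3 - <<'E'
from h import *
from cell import bot
W=load("pics/wrist0.npz");s=bot.sense();R,p=tool(s)
Rc,t=P(W); print("cam in tool",R.inv().apply(-Rc.T@t-p), (R.inv().as_matrix()@Rc.T).round(3).tolist())
plan(s,[.566,.137,.30],1.399)
E
```

```text
cam in tool [ 0.07370165 -0.00092068 -0.14198146] [[-0.0, -0.957, -0.289], [1.0, 0.0, -0.001], [0.001, -0.289, 0.957]]
now [ 0.2484 -0.4902  0.2307] [-3.1403e+00 -2.0000e-04  4.6880e-01] F [ 0.4  0.4 -0. ] open 0.0852 t 0.15
dxyz cm tool [ 56.68 -41.61  -6.87] rotvec tool [-1.200e-03 -8.000e-04 -9.302e-01]
```

{"op": "servo_tool", "data": {"deltas": [{"az": -0.116, "z": -0.9, "gripper": 1}, {"az": -0.116, "z": -0.9}, {"az": -0.116, "z": -0.9}, {"az": -0.116, "z": -0.9}, {"az": -0.116, "z": -0.9}, {"az": -0.116, "z": -0.9}, {"az": -0.116, "z": -0.9}, {"az": -0.116, "z": -0.9}]}}

```text
$.deltas[0]: bad value
```

Run:
```python
from h import *
from cell import bot
plan(bot.sense(),[.566,.137,.30],1.399)
```

```text
now [ 0.2484 -0.4902  0.2307] [-3.1403e+00 -2.0000e-04  4.6880e-01] F [ 0.4  0.4 -0. ] open 0.0852 t 0.15
dxyz cm tool [ 56.68 -41.61  -6.87] rotvec tool [-1.200e-03 -8.000e-04 -9.302e-01]
```

{"op": "servo_tool", "data": {"deltas": [{"x": 0, "y": 0, "z": -0.9, "ax": 0, "ay": 0, "az": -0.116, "gripper": 1}, {"x": 0, "y": 0, "z": -0.9, "ax": 0, "ay": 0, "az": -0.116, "gripper": 1}, {"x": 0, "y": 0, "z": -0.9, "ax": 0, "ay": 0, "az": -0.116, "gripper": 1}, {"x": 0, "y": 0, "z": -0.9, "ax": 0, "ay": 0, "az": -0.116, "gripper": 1}, {"x": 0, "y": 0, "z": -0.9, "ax": 0, "ay": 0, "az": -0.116, "gripper": 1}, {"x": 0, "y": 0, "z": -0.9, "ax": 0, "ay": 0, "az": -0.116, "gripper": 1}, {"x": 0, "y": 0, "z": -0.9, "ax": 0, "ay": 0, "az": -0.116, "gripper": 1}, {"x": 0, "y": 0, "z": -0.9, "ax": 0, "ay": 0, "az": -0.116, "gripper": 1}]}}

```text
clock: 0.82
ee_pos: [0.2472, -0.487, 0.3001]
orientation: [-3.136, -0.012, 1.44]
force: [0.0, -0.7, 0.0]
opening: 0.0855
```

Run:
```python
from h import *
from cell import bot
plan(bot.sense(),[.566,.137,.30],1.399)
```

```text
now [ 0.2472 -0.487   0.3001] [-3.1355 -0.0121  1.4401] F [ 0.  -0.7  0. ] open 0.0855 t 0.8167
dxyz cm tool [66.01 23.49  0.66] rotvec tool [-0.0063 -0.0119  0.0412]
```

{"op": "servo_tool", "data": {"deltas": [{"x": 3.6, "y": 1.3, "z": 0, "ax": 0, "ay": 0, "az": 0, "gripper": 1}, {"x": 3.6, "y": 1.3, "z": 0, "ax": 0, "ay": 0, "az": 0, "gripper": 1}, {"x": 3.6, "y": 1.3, "z": 0, "ax": 0, "ay": 0, "az": 0, "gripper": 1}, {"x": 3.6, "y": 1.3, "z": 0, "ax": 0, "ay": 0, "az": 0, "gripper": 1}, {"x": 3.6, "y": 1.3, "z": 0, "ax": 0, "ay": 0, "az": 0, "gripper": 1}, {"x": 3.6, "y": 1.3, "z": 0, "ax": 0, "ay": 0, "az": 0, "gripper": 1}, {"x": 3.6, "y": 1.3, "z": 0, "ax": 0, "ay": 0, "az": 0, "gripper": 1}, {"x": 3.6, "y": 1.3, "z": 0, "ax": 0, "ay": 0, "az": 0, "gripper": 1}]}}

```text
clock: 1.48
ee_pos: [0.3891, -0.2117, 0.3014]
orientation: [-3.136, -0.009, 1.43]
force: [1.3, 1.4, -0.1]
opening: 0.0857
```

Run:
```python
from h import *
from cell import bot
plan(bot.sense(),[.566,.137,.30],1.399)
```

```text
now [ 0.3891 -0.2117  0.3014] [-3.1357 -0.0088  1.4296] F [ 1.3  1.4 -0.1] open 0.0857 t 1.4833
dxyz cm tool [37.01 12.61  0.39] rotvec tool [-0.006  -0.0087  0.0306]
```

{"op": "servo_tool", "data": {"deltas": [{"x": 2.8, "y": 3.0, "z": 0, "ax": 0, "ay": 0, "az": 0.008, "gripper": 1}, {"x": 2.8, "y": 3.0, "z": 0, "ax": 0, "ay": 0, "az": 0.008, "gripper": 1}, {"x": 2.8, "y": 3.0, "z": 0, "ax": 0, "ay": 0, "az": 0.008, "gripper": 1}, {"x": 2.8, "y": 3.0, "z": 0, "ax": 0, "ay": 0, "az": 0.008, "gripper": 1}, {"x": 0, "y": 0, "z": 0, "ax": 0, "ay": 0, "az": 0, "gripper": 1}, {"x": 0, "y": 0, "z": 0, "ax": 0, "ay": 0, "az": 0, "gripper": 1}]}}

```text
clock: 1.98
ee_pos: [0.5287, -0.1066, 0.3006]
orientation: [-3.135, -0.01, 1.406]
force: [-0.6, -0.3, 0.3]
opening: 0.0856
```

Run:
```python
from h import *
from cell import bot,capture
c=capture("wrist"); np.savez("pics/w1.npz",**c); cv2.imwrite("pics/w1.png",c["pixels"][...,::-1])
plan(bot.sense(),[.566,.137,.30],1.399)
```

```text
now [ 0.5285 -0.1068  0.3005] [-3.1349 -0.0111  1.4055] F [-0.2  0.4 -0. ] open 0.0855 t 2.0333
dxyz cm tool [24.66 -0.31  0.33] rotvec tool [-0.0067 -0.0111  0.0065]
```

View pics/w1.png

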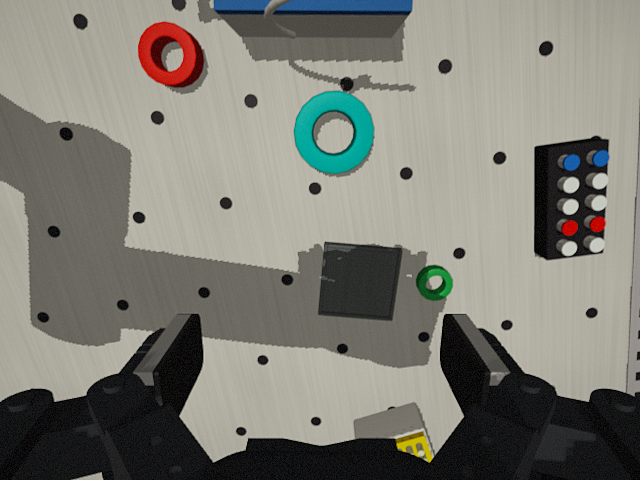

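The wrist view shows the tray as a dark square with corners at about (324,243), (400,248), (392,320) and (319,313), and the green ring at (434,283). I'll move on to the ring.

{"op": "servo_tool", "data": {"deltas": [{"x": 3.9, "y": 0, "z": 0, "ax": 0, "ay": 0, "az": 0, "gripper": 1}, {"x": 3.9, "y": 0, "z": 0, "ax": 0, "ay": 0, "az": 0, "gripper": 1}, {"x": 3.9, "y": 0, "z": 0, "ax": 0, "ay": 0, "az": 0, "gripper": 1}, {"x": 3.9, "y": 0, "z": 0, "ax": 0, "ay": -0.005, "az": 0, "gripper": 1}, {"x": 3.9, "y": 0, "z": 0, "ax": 0, "ay": -0.005, "az": 0, "gripper": 1}, {"x": 2, "y": 0, "z": 0, "ax": 0, "ay": 0, "az": 0, "gripper": 1}, {"x": 0, "y": 0, "z": 0, "ax": 0, "ay": 0, "az": 0, "gripper": 1}, {"x": 0, "y": 0, "z": 0, "ax": 0, "ay": 0, "az": 0, "gripper": 1}]}}

```text
clock: 2.7
ee_pos: [0.5618, 0.1024, 0.3012]
orientation: [-3.131, 0.002, 1.386]
force: [-0.4, 0.4, 0.4]
opening: 0.0855
```

Run:
```python
from h import *
from cell import bot,capture
c=capture("wrist"); np.savez("pics/w2.npz",**c); cv2.imwrite("pics/w2.png",c["pixels"][...,::-1])
plan(bot.sense(),[.566,.137,.30],1.399)
```

```text
now [0.5617 0.102  0.3012] [-3.1313e+00  2.2000e-03  1.3851e+00] F [-0.3 -0.1 -0.7] open 0.0854 t 2.75
dxyz cm tool [ 3.52 -0.22  0.12] rotvec tool [-0.0103  0.0021 -0.014 ]
```

View pics/w2.png

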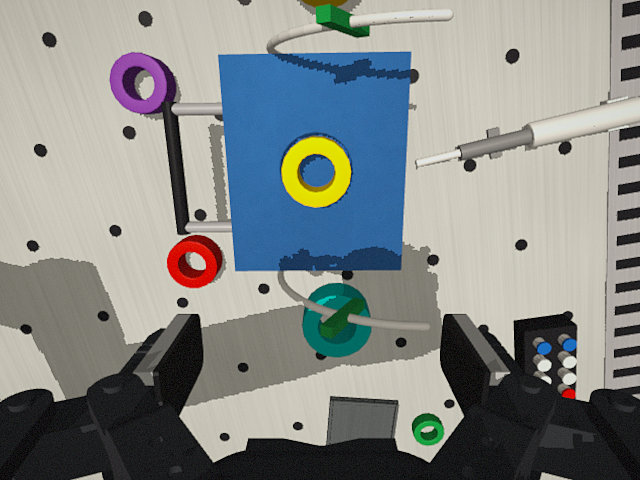

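The view shows the ring's top centred at about (316,172), the lid's corners at (219,55), (411,53), (401,270) and (235,270), and the bar from (170,105) to (183,232).

Run:
```python
from h import *
S=load("pics/scene0.npz");D=load("pics/side0.npz");W1=load("pics/w1.npz");W=load("pics/w2.npz")
def ring(c,b):
    H=hsv(c);X=cloud(c)
    m=(cv2.inRange(H,(22,150,60),(35,255,255))>0)&(X[...,0]>.5)&(X[...,0]<.63)&(X[...,1]>.08)&(X[...,1]<.2)&(X[...,2]>.112)
    v,u=np.nonzero(m); h=cv2.convexHull(np.c_[u,v].astype(np.int32)); e=cv2.fitEllipse(h)
    q=np.array([onplane(c,(a,b),.12)[:2] for a,b in h[:,0].astype(float)],np.float32)
    print("ring z",np.median(X[m][:,2]),"px",e[0],"enclosing",cv2.minEnclosingCircle(q)); return e[0]
a=ring(W,0);b=ring(S,0);d=ring(D,0)
print("tri W-S",tri(W,a,S,b),"W-D",tri(W,a,D,d),"S-D",tri(S,b,D,d))
H=hsv(W);X=cloud(W)
m=(cv2.inRange(H,(95,110,20),(125,255,255))>0)&(abs(X[...,2]-.1)<.008)&(X[...,1]<.28)
v,u=np.nonzero(m); q=np.array([onplane(W,(a,b),.1)[:2] for a,b in zip(u,v)],np.float32); r=cv2.minAreaRect(q)
print("lid",np.median(X[m][:,2]),r,cv2.boxPoints(r).round(4).tolist())
m=((H[...,2]<60)&(X[...,2]>.07)&(X[...,2]<.115)&(X[...,0]>.38)&(X[...,0]<.52)&(X[...,1]>0.03)&(X[...,1]<.26)).astype(np.uint8)
k,l,s,ce=cv2.connectedComponentsWithStats(m)
for i in range(1,k):
    if s[i,4]>40:
        p=X[l==i]; v,u=np.nonzero(l==i); r=cv2.minAreaRect(np.array([onplane(W,(a,b),.095)[:2] for a,b in zip(u,v)],np.float32)); print(" bar",s[i],ce[i].round(1),np.median(p,0),r,tri(W,ce[i],S,(373,178.8)))
H=hsv(W1);X=cloud(W1)
m=((H[...,2]<75)&(abs(X[...,2]-.005)<.02)).astype(np.uint8); m[:230]=0;m[335:]=0;m[:,:305]=0;m[:,415:]=0
k,l,s,ce=cv2.connectedComponentsWithStats(m); i=1+np.argmax(s[1:,4]); v,u=np.nonzero(l==i)
r=cv2.minAreaRect(np.array([onplane(W1,(a,b),.010)[:2] for a,b in zip(u,v)],np.float32)); print("tray",s[i],ce[i],np.percentile(X[l==i][:,2],[5,50,95]),r,tri(W1,ce[i],S,(230.8,250.3)))
g=(cv2.inRange(H,(45,120,40),(80,255,255))>0)
k,l,s,ce=cv2.connectedComponentsWithStats(g.astype(np.uint8))
for i in range(1,k):
    if s[i,4]>100: print("green",ce[i],onplane(W1,ce[i],.016),np.median(X[l==i],0))
```

```text
ring z 0.11906867229606374 px (317.7943420410156, 105.80032348632812) enclosing ((0.5733853578567505, 0.18160109221935272), 0.07284742593765259)
ring z 0.11898163927612608 px (373.58795166015625, 214.54226684570312) enclosing ((0.5671020746231079, 0.13678814470767975), 0.030044719576835632)
ring z 0.11965675511994343 px (308.5057678222656, 264.4168701171875) enclosing ((0.5588340759277344, 0.1435283124446869), 0.0326899029314518)
tri W-S (array([0.56531445, 0.16344782, 0.10604633]), np.float64(0.04853604947234196)) W-D (array([0.55835796, 0.17871875, 0.13965373]), np.float64(0.03162335766600484)) S-D (array([0.56252097, 0.13750842, 0.1140849 ]), np.float64(0.0030447474314780456))
lid 0.09918488129219183 ((0.5608265399932861, 0.13750681281089783), (0.179197296500206, 0.14986294507980347), 79.86909484863281) [[0.47130000591278076, 0.0625], [0.6187999844551086, 0.03610000014305115], [0.6503000259399414, 0.21250000596046448], [0.5027999877929688, 0.23890000581741333]]
 bar [ 162  102   27  133 1653] [175.6 167.2] [0.44481752 0.16098538 0.09674376] ((0.44383883476257324, 0.1575373411178589), (0.1113642230629921, 0.011726867407560349), 80.31741333007812) (array([0.44306768, 0.16101322, 0.09121815]), np.float64(0.001154425004122646))
tray [ 318  242   84   79 5417] [359.66420528 281.61860809] [0.00207589 0.00359993 0.00946594] ((0.5523607730865479, -0.2110796421766281), (0.08971968293190002, 0.08745862543582916), 75.77497100830078) (array([ 0.55381577, -0.21269968,  0.00349022]), np.float64(0.0015921656435597864))
green [433.9434954  282.53613666] [ 0.6353325  -0.22295172  0.016     ] [ 0.63616911 -0.22340284  0.01481666]
```

Run:
```python
from h import *
S=load("pics/scene0.npz");W=load("pics/w2.npz")
H=hsv(W); m=cv2.inRange(H,(22,150,130),(35,255,255)); m[:110]=0;m[240:]=0
k,l,s,ce=cv2.connectedComponentsWithStats(m); i=1+np.argmax(s[1:,4]); v,u=np.nonzero(l==i)
h=cv2.convexHull(np.c_[u,v].astype(np.int32)); e=cv2.fitEllipse(h); print(s[i],e)
q=np.array([onplane(W,x,.12)[:2] for x in h[:,0].astype(float)],np.float32); print(cv2.minEnclosingCircle(q),tri(W,e[0],S,(373.6,214.5)), np.median(cloud(W)[l==i],0))
```

```text
[ 281  136   70   71 2848] ((315.85272216796875, 171.54104614257812), (69.277587890625, 70.4154052734375), 161.1156005859375)
((0.5616407990455627, 0.1377265751361847), 0.02787255123257637) (array([0.56175183, 0.13812785, 0.11159689]), np.float64(0.0018234393046523709)) [0.56176377 0.13746764 0.11901967]
```

Run:
```python
from h import *
from cell import bot
plan(bot.sense(),[.5616,.1377,.16],1.399)
```

```text
now [0.5617 0.102  0.3012] [-3.1313e+00  2.2000e-03  1.3851e+00] F [-0.3 -0.1 -0.7] open 0.0854 t 2.75
dxyz cm tool [ 3.54 -0.52 14.12] rotvec tool [-0.0103  0.0021 -0.014 ]
```

{"op": "servo_tool", "data": {"deltas": [{"x": 0.7, "y": -0.1, "z": 2.4, "ax": -0.002, "ay": 0, "az": -0.002, "gripper": 0.55}, {"x": 0.7, "y": -0.1, "z": 2.4, "ax": -0.002, "ay": 0, "az": -0.003, "gripper": 0.55}, {"x": 0.7, "y": -0.1, "z": 2.4, "ax": -0.002, "ay": 0, "az": -0.003, "gripper": 0.55}, {"x": 0.7, "y": -0.1, "z": 2.4, "ax": -0.002, "ay": 0, "az": -0.003, "gripper": 0.55}, {"x": 0.7, "y": -0.1, "z": 2.4, "ax": -0.002, "ay": 0, "az": -0.003, "gripper": 0.55}, {"x": 0, "y": 0, "z": 1.5, "ax": 0, "ay": 0, "az": 0, "gripper": 0.55}, {"x": 0, "y": 0, "z": 0, "ax": 0, "ay": 0, "az": 0, "gripper": 0.55}, {"x": 0, "y": 0, "z": 0, "ax": 0, "ay": 0, "az": 0, "gripper": 0.55}]}}

```text
clock: 3.42
ee_pos: [0.5624, 0.1208, 0.1644]
orientation: [3.136, 0.005, 1.376]
force: [-1.0, 0.1, 0.6]
opening: 0.0664
```

Run:
```python
from h import *
from cell import bot,capture
plan(bot.sense(),[.5616,.1377,.103],1.399)
c=capture("wrist"); np.savez("pics/w3.npz",**c); cv2.imwrite("pics/w3.png",c["pixels"][...,::-1])
c=capture("side"); cv2.imwrite("pics/s3.png",cv2.resize(c["pixels"][160:340,210:410,::-1],None,fx=3,fy=3))
```

```text
now [0.5624 0.1208 0.1644] [3.1365 0.0052 1.3763] F [-1.   0.1  0.6] open 0.0664 t 3.4167
dxyz cm tool [ 1.67 -0.44  6.13] rotvec tool [ 0.005   0.0052 -0.0227]
```

View pics/w3.png

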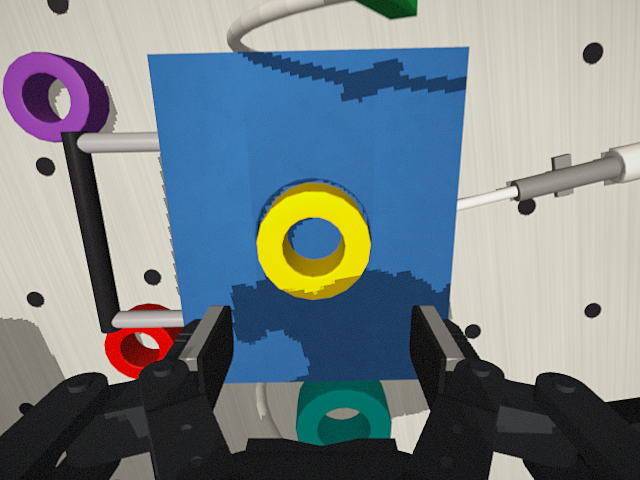

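View pics/s3.png

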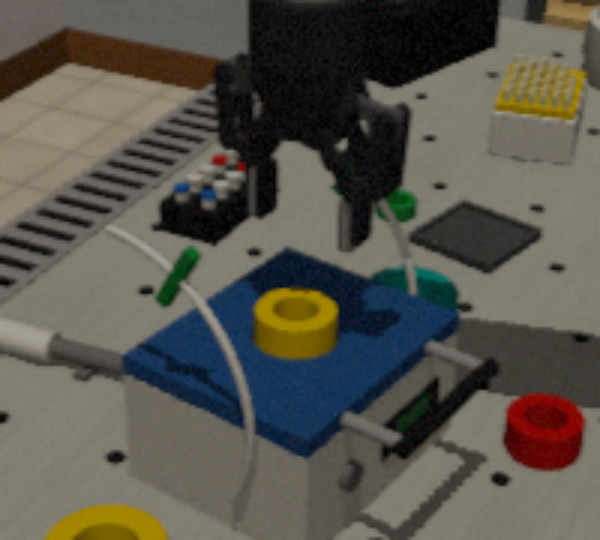

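The fingers are above the lid but not yet centred. The ring's top is at about (314,241). I'll triangulate from the two wrist views.

Run:
```python
from h import *
W2=load("pics/w2.npz");W=load("pics/w3.npz")
H=hsv(W); m=cv2.inRange(H,(22,150,60),(35,255,255))
k,l,s,ce=cv2.connectedComponentsWithStats(m); i=1+np.argmax(s[1:,4]); X=cloud(W)
v,u=np.nonzero((l==i)&(X[...,2]>.116))
h=cv2.convexHull(np.c_[u,v].astype(np.int32)); e=cv2.fitEllipse(h); print(s[i],e)
for z in(.118,.12):
  q=np.array([onplane(W,x,z)[:2] for x in h[:,0].astype(float)],np.float32); print(cv2.minEnclosingCircle(q))
print(tri(W,e[0],W2,(315.85,171.54)), np.median(X[l==i],0))
```

```text
[ 257  183  114  117 8439] ((313.4105529785156, 242.797607421875), (112.25597381591797, 113.311279296875), 155.10302734375)
((0.5619323253631592, 0.13833202421665192), 0.02938006818294525)
((0.5620760321617126, 0.13893447816371918), 0.02906857803463936)
(array([0.56135796, 0.1375979 , 0.11386005]), np.float64(8.791502186091805e-05)) [0.56151124 0.13750453 0.11883285]
```

{"op": "servo_tool", "data": {"deltas": [{"x": 0.9, "y": -0.3, "z": 0, "ax": 0.003, "ay": 0.003, "az": -0.012, "gripper": 0.55}, {"x": 0.7, "y": -0.2, "z": 0, "ax": 0.002, "ay": 0.002, "az": -0.01, "gripper": 0.55}, {"x": 0.3, "y": 0, "z": 0.5, "ax": 0, "ay": 0, "az": 0, "gripper": 0.55}, {"x": 0, "y": 0, "z": 0.5, "ax": 0, "ay": 0, "az": 0, "gripper": 0.55}, {"x": 0, "y": 0, "z": 0.5, "ax": 0, "ay": 0, "az": 0, "gripper": 0.55}]}}

```text
clock: 3.93
ee_pos: [0.5661, 0.1422, 0.1556]
orientation: [3.13, -0.004, 1.399]
force: [0.1, 0.1, -0.5]
opening: 0.066
```

Run:
```python
from h import *
from cell import bot,capture
plan(bot.sense(),[.5617,.138,.103],1.399)
```

```text
now [0.5661 0.1422 0.1556] [ 3.1298 -0.0042  1.3991] F [ 0.1  0.1 -0.5] open 0.066 t 3.9333
dxyz cm tool [-0.51 -0.42  5.25] rotvec tool [ 0.0118 -0.0042  0.0001]
```

{"op": "servo_tool", "data": {"deltas": [{"x": -0.3, "y": -0.25, "z": 0.8, "ax": 0.006, "ay": -0.002, "az": 0, "gripper": 0.55}, {"x": -0.2, "y": -0.15, "z": 0.8, "ax": 0.004, "ay": -0.001, "az": 0, "gripper": 0.55}, {"x": 0, "y": 0, "z": 0.8, "ax": 0, "ay": 0, "az": 0, "gripper": 0.55}, {"x": 0, "y": 0, "z": 0.3, "ax": 0, "ay": 0, "az": 0, "gripper": 0.55}, {"x": 0, "y": 0, "z": 0, "ax": 0, "ay": 0, "az": 0, "gripper": 0.55}, {"x": 0, "y": 0, "z": 0, "ax": 0, "ay": 0, "az": 0, "gripper": 0.55}]}}

```text
clock: 4.43
ee_pos: [0.5589, 0.1376, 0.1227]
orientation: [-3.138, 0.001, 1.4]
force: [0.4, 0.7, 0.6]
opening: 0.0659
```

Run:
```python
from h import *
from cell import bot,capture
plan(bot.sense(),[.5617,.138,.103],1.399)
```

```text
now [0.5589 0.1376 0.1227] [-3.1379e+00  8.0000e-04  1.3997e+00] F [0.4 0.7 0.6] open 0.0659 t 4.4333
dxyz cm tool [0.09 0.28 1.97] rotvec tool [-0.0037  0.0008  0.0007]
```

{"op": "servo_tool", "data": {"deltas": [{"x": 0.05, "y": 0.2, "z": 0.4, "ax": -0.002, "ay": 0, "az": 0, "gripper": 0.55}, {"x": 0, "y": 0.05, "z": 0.4, "ax": 0, "ay": 0, "az": 0, "gripper": 0.55}, {"x": 0, "y": 0, "z": 0.4, "ax": 0, "ay": 0, "az": 0, "gripper": 0.55}, {"x": 0, "y": 0, "z": 0.2, "ax": 0, "ay": 0, "az": 0, "gripper": 0.55}, {"x": 0, "y": 0, "z": 0, "ax": 0, "ay": 0, "az": 0, "gripper": 0.55}]}}

```text
clock: 4.85
ee_pos: [0.5625, 0.1375, 0.1078]
orientation: [-3.141, 0.0, 1.399]
force: [-0.1, -0.2, 0.0]
opening: 0.0665
```

Run:
```python
from h import *
from cell import bot,capture
plan(bot.sense(),[.5617,.138,.103],1.399)
c=capture("side"); cv2.imwrite("pics/s4.png",cv2.resize(c["pixels"][160:340,210:410,::-1],None,fx=3,fy=3))
c=capture("wrist"); cv2.imwrite("pics/w4.png",c["pixels"][...,::-1])
```

```text
now [0.5625 0.1375 0.1078] [-3.1414e+00  4.0000e-04  1.3994e+00] F [-0.1 -0.2  0. ] open 0.0665 t 4.85
dxyz cm tool [ 0.04 -0.09  0.48] rotvec tool [-0.0001  0.0004  0.0004]
```

View pics/s4.png

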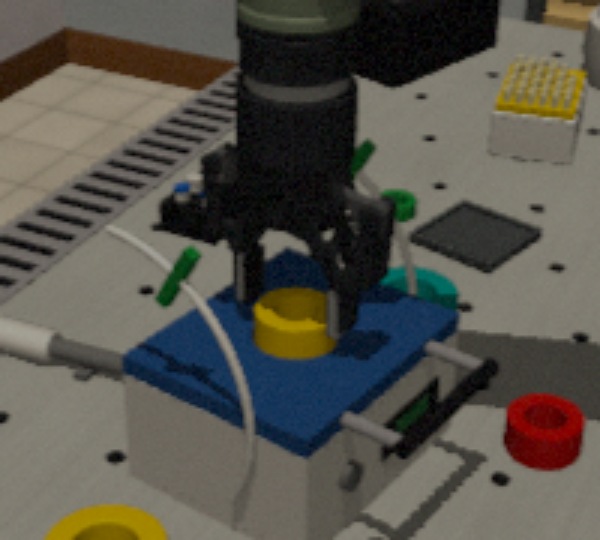

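View pics/w4.png

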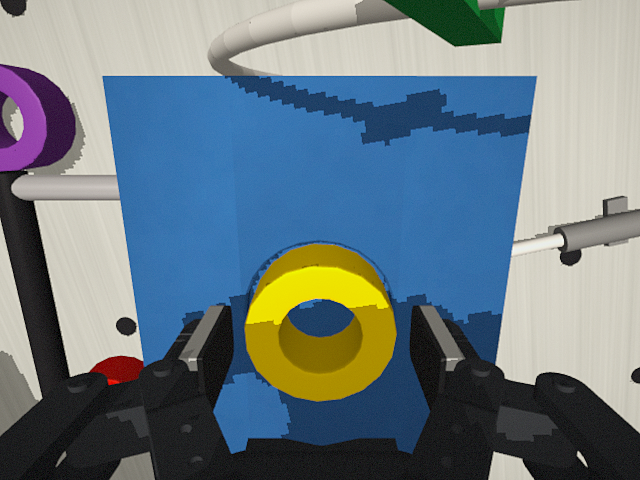

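The ring is centred between the fingers, with clearance on both sides. I'll lower to about 2 mm above the lid and close.

{"op": "servo_tool", "data": {"deltas": [{"x": 0.02, "y": -0.05, "z": 0.3, "ax": 0, "ay": 0, "az": 0, "gripper": 0.55}, {"x": 0, "y": 0, "z": 0.2, "ax": 0, "ay": 0, "az": 0, "gripper": 0.55}, {"x": 0, "y": 0, "z": 0, "ax": 0, "ay": 0, "az": 0, "gripper": 0.55}, {"x": 0, "y": 0, "z": 0, "ax": 0, "ay": 0, "az": 0, "gripper": 0.55}]}}

```text
clock: 5.28
ee_pos: [0.5625, 0.138, 0.1033]
orientation: [3.14, -0.0, 1.399]
force: [-0.1, 0.6, 0.1]
opening: 0.066
```

{"op": "servo_tool", "data": {"deltas": [{"x": 0, "y": 0, "z": 0, "ax": 0, "ay": 0, "az": 0, "gripper": 0.3}, {"x": 0, "y": 0, "z": 0, "ax": 0, "ay": 0, "az": 0, "gripper": 0.3}, {"x": 0, "y": 0, "z": 0, "ax": 0, "ay": 0, "az": 0, "gripper": 0.0}, {"x": 0, "y": 0, "z": 0, "ax": 0, "ay": 0, "az": 0, "gripper": 0.0}], "grip_force": 45}}

```text
clock: 5.62
ee_pos: [0.5623, 0.138, 0.1041]
orientation: [3.14, -0.0, 1.4]
force: [0.1, 0.2, -0.5]
opening: 0.0544
```

Run:
```python
from h import *
from cell import bot,capture
plan(bot.sense(),[.5617,.138,.103],1.399)
c=capture("side"); cv2.imwrite("pics/s5.png",cv2.resize(c["pixels"][160:340,210:410,::-1],None,fx=3,fy=3))
```

```text
now [0.5623 0.138  0.1041] [ 3.1403e+00 -1.0000e-04  1.3999e+00] F [ 0.1  0.2 -0.5] open 0.0544 t 5.6167
dxyz cm tool [-0.01 -0.06  0.11] rotvec tool [ 0.0013 -0.0001  0.0009]
```

View pics/s5.png

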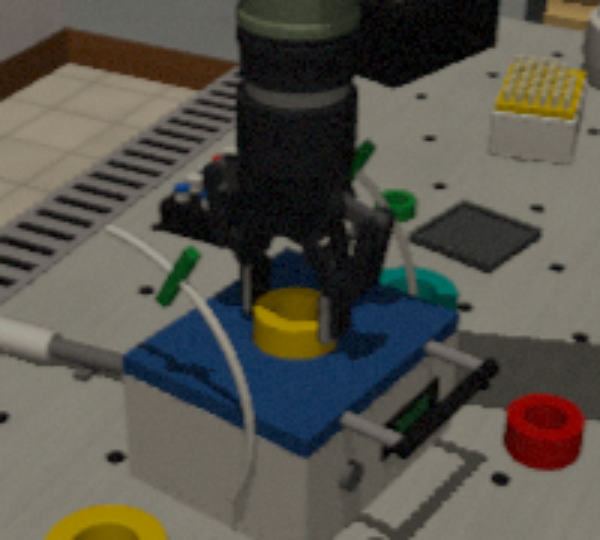

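The fingers have stopped on the ring. I'll let the grip settle and raise it a little as a test.

{"op": "servo_tool", "data": {"deltas": [{"x": 0, "y": 0, "z": 0, "ax": 0, "ay": 0, "az": 0, "gripper": 0.0}, {"x": 0, "y": 0, "z": 0, "ax": 0, "ay": 0, "az": 0, "gripper": 0.0}, {"x": 0, "y": 0, "z": 0, "ax": 0, "ay": 0, "az": 0, "gripper": 0.0}], "grip_force": 60}}

```text
clock: 5.92
ee_pos: [0.5623, 0.138, 0.1042]
orientation: [3.14, -0.0, 1.4]
force: [-0.2, -0.8, 1.9]
opening: 0.0533
```

Run:
```python
from h import *
from cell import bot,capture
plan(bot.sense(),[.5617,.138,.103],1.399)
c=capture("wrist"); cv2.imwrite("pics/w5.png",c["pixels"][...,::-1])
```

```text
now [0.5623 0.138  0.1042] [ 3.1402e+00 -2.0000e-04  1.3998e+00] F [-0.2 -0.8  1.9] open 0.0533 t 5.9167
dxyz cm tool [-0.01 -0.06  0.12] rotvec tool [ 0.0014 -0.0002  0.0008]
```

View pics/w5.png

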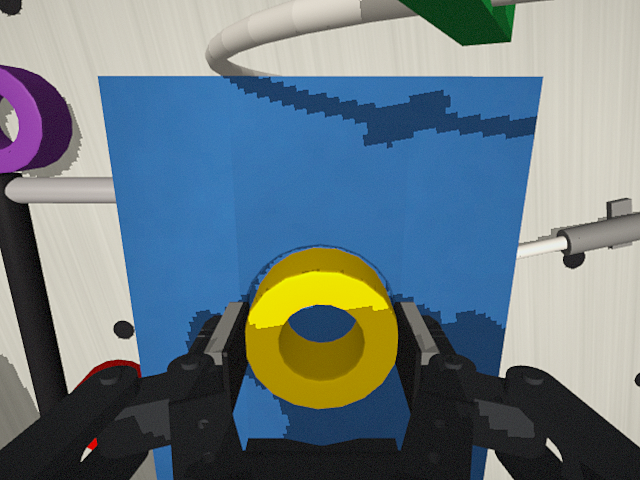

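The pads are flat on both sides of the ring. I'll lift slowly.

{"op": "servo_tool", "data": {"deltas": [{"x": 0, "y": 0, "z": -0.2, "ax": 0, "ay": 0, "az": 0, "gripper": 0.0}, {"x": 0, "y": 0, "z": -0.3, "ax": 0, "ay": 0, "az": 0, "gripper": 0.0}, {"x": 0, "y": 0, "z": -0.4, "ax": 0, "ay": 0, "az": 0, "gripper": 0.0}, {"x": 0, "y": 0, "z": -0.5, "ax": 0, "ay": 0, "az": 0, "gripper": 0.0}, {"x": 0, "y": 0, "z": -0.5, "ax": 0, "ay": 0, "az": 0, "gripper": 0.0}, {"x": 0, "y": 0, "z": -0.3, "ax": 0, "ay": 0, "az": 0, "gripper": 0.0}]}}

```text
clock: 6.47
ee_pos: [0.5597, 0.1377, 0.1246]
orientation: [-3.136, 0.002, 1.4]
force: [-0.3, -0.7, -3.8]
opening: 0.0534
```

Run:
```python
from h import *
from cell import bot,capture
plan(bot.sense(),[.5617,.138,.103],1.399)
c=capture("side"); cv2.imwrite("pics/s6.png",cv2.resize(c["pixels"][160:340,210:410,::-1],None,fx=3,fy=3))
```

```text
now [0.5597 0.1377 0.1246] [-3.1364e+00  1.7000e-03  1.3996e+00] F [-0.3 -0.7 -3.8] open 0.0534 t 6.4667
dxyz cm tool [0.07 0.2  2.16] rotvec tool [-0.0052  0.0017  0.0006]
```

View pics/s6.png

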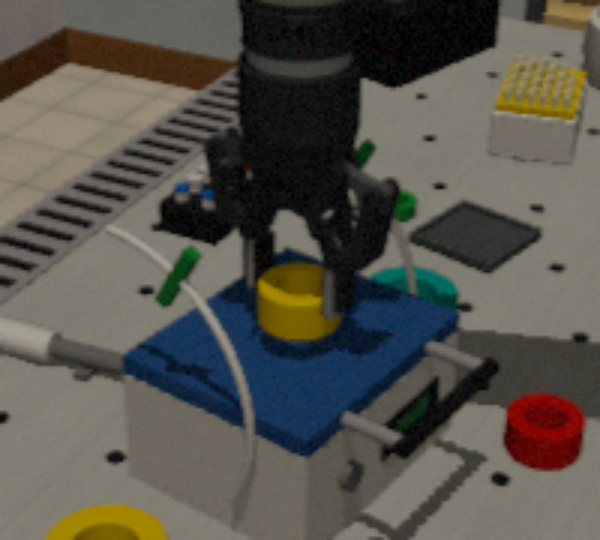

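The ring has lifted clear, the lid is shut and Fz is −3.8 N, about the ring's weight. I'll raise it above the arcs.

{"op": "servo_tool", "data": {"deltas": [{"x": 0, "y": 0, "z": -1.2, "ax": -0.003, "ay": 0, "az": 0, "gripper": 0.0}, {"x": 0, "y": 0.1, "z": -2.0, "ax": -0.002, "ay": 0, "az": 0, "gripper": 0.0}, {"x": 0, "y": 0.1, "z": -2.5, "ax": 0, "ay": 0, "az": 0, "gripper": 0.0}, {"x": 0, "y": 0, "z": -2.5, "ax": 0, "ay": 0, "az": 0, "gripper": 0.0}, {"x": 0, "y": 0, "z": -2.5, "ax": 0, "ay": 0, "az": 0, "gripper": 0.0}, {"x": 0, "y": 0, "z": -2.5, "ax": 0, "ay": 0, "az": 0, "gripper": 0.0}, {"x": 0, "y": 0, "z": -2, "ax": 0, "ay": 0, "az": 0, "gripper": 0.0}, {"x": 0, "y": 0, "z": -1, "ax": 0, "ay": 0, "az": 0, "gripper": 0.0}]}}

```text
clock: 7.18
ee_pos: [0.5586, 0.1373, 0.297]
orientation: [-3.138, 0.003, 1.4]
force: [0.8, -0.2, -4.6]
opening: 0.0532
```

Run:
```python
from h import *
from cell import bot,capture
plan(bot.sense(),[.553,-.2115,.28],1.399)
```

```text
now [0.5586 0.1373 0.297 ] [-3.1381e+00  3.0000e-03  1.3995e+00] F [ 0.8 -0.2 -4.6] open 0.0532 t 7.1833
dxyz cm tool [-34.46   5.4    1.78] rotvec tool [-0.0035  0.003   0.0005]
```

{"op": "servo_tool", "data": {"deltas": [{"x": -1.5, "y": 0.3, "z": 0, "ax": 0, "ay": 0, "az": 0, "gripper": 0.0}, {"x": -2.5, "y": 0.4, "z": 0, "ax": 0, "ay": 0, "az": 0, "gripper": 0.0}, {"x": -3, "y": 0.5, "z": 0, "ax": 0, "ay": 0, "az": 0, "gripper": 0.0}, {"x": -3, "y": 0.5, "z": 0, "ax": 0, "ay": 0, "az": 0, "gripper": 0.0}, {"x": -3, "y": 0.5, "z": 0, "ax": 0, "ay": 0, "az": 0, "gripper": 0.0}, {"x": -3, "y": 0.5, "z": 0, "ax": 0, "ay": 0, "az": 0, "gripper": 0.0}, {"x": -3, "y": 0.5, "z": 0, "ax": 0, "ay": 0, "az": 0, "gripper": 0.0}, {"x": -3, "y": 0.5, "z": 0, "ax": 0, "ay": 0, "az": 0, "gripper": 0.0}]}}

```text
clock: 7.85
ee_pos: [0.5597, -0.0868, 0.311]
orientation: [3.129, -0.003, 1.413]
force: [1.0, 0.1, -3.6]
opening: 0.0537
```

Run:
```python
from h import *
from cell import bot,capture
plan(bot.sense(),[.553,-.2115,.20],1.399)
```

```text
now [ 0.5597 -0.0868  0.311 ] [ 3.1286e+00 -2.7000e-03  1.4135e+00] F [ 1.   0.1 -3.6] open 0.0537 t 7.85
dxyz cm tool [-12.45   1.15  11.08] rotvec tool [ 0.013  -0.0028  0.0144]
```

{"op": "servo_tool", "data": {"deltas": [{"x": -2.6, "y": 0.2, "z": 1.2, "ax": 0.006, "ay": 0, "az": 0.005, "gripper": 0.0}, {"x": -2.6, "y": 0.2, "z": 2, "ax": 0.005, "ay": 0, "az": 0.005, "gripper": 0.0}, {"x": -2.5, "y": 0.2, "z": 2, "ax": 0, "ay": 0, "az": 0, "gripper": 0.0}, {"x": -2, "y": 0.2, "z": 2, "ax": 0, "ay": 0, "az": 0, "gripper": 0.0}, {"x": -1, "y": 0.1, "z": 1.5, "ax": 0, "ay": 0, "az": 0, "gripper": 0.0}, {"x": -0.3, "y": 0, "z": 0.7, "ax": 0, "ay": 0, "az": 0, "gripper": 0.0}, {"x": 0, "y": 0, "z": 0, "ax": 0, "ay": 0, "az": 0, "gripper": 0.0}, {"x": 0, "y": 0, "z": 0, "ax": 0, "ay": 0, "az": 0, "gripper": 0.0}]}}

```text
clock: 8.52
ee_pos: [0.5504, -0.2097, 0.222]
orientation: [3.13, 0.001, 1.393]
force: [0.1, 0.8, -4.4]
opening: 0.0539
```

Run:
```python
from h import *
from cell import bot,capture
plan(bot.sense(),[.553,-.2115,.10],1.399)
c=capture("wrist"); np.savez("pics/w7.npz",**c); cv2.imwrite("pics/w7.png",c["pixels"][...,::-1])
```

```text
now [ 0.5504 -0.2097  0.222 ] [3.1298e+00 1.5000e-03 1.3932e+00] F [ 0.1  0.8 -4.4] open 0.0539 t 8.5167
dxyz cm tool [-0.11  0.15 12.2 ] rotvec tool [ 0.0118  0.0015 -0.0058]
```

View pics/w7.png

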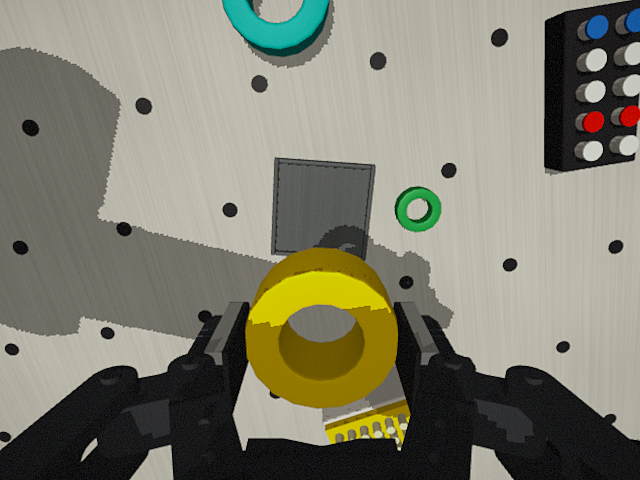

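The ring is held level. The tray is at about (320,208), with the green ring at (417,209). I'll triangulate the tray's corners from the two wrist views.

Run:
```python
from h import *
W1=load("pics/w1.npz");W=load("pics/w7.npz")
def corners(c,box,vmax):
    H=hsv(c); m=np.zeros((480,640),np.uint8); x0,x1,y0,y1=box
    m[y0:y1,x0:x1]=(H[y0:y1,x0:x1,2]<vmax)*255
    k,l,s,ce=cv2.connectedComponentsWithStats(m); i=1+np.argmax(s[1:,4]); m=(l==i).astype(np.uint8)
    h=cv2.convexHull(np.argwhere(m)[:,::-1].astype(np.int32)); 
    for e in np.linspace(2,20,40):
        a=cv2.approxPolyDP(h,e,True)
        if len(a)<=4: break
    return a[:,0].astype(float)
a=corners(W1,(305,415,230,335),75); b=corners(W,(255,392,140,262),105)
print(a.tolist(),b.tolist())
srt=lambda q:np.array(sorted(q.tolist(),key=lambda p:np.arctan2(*(np.array(p)-q.mean(0))[::-1])))
a,b=srt(a),srt(b)
T=[tri(W1,p,W,q) for p,q in zip(a,b)]
for t in T: print(t)
print("mean",np.mean([t[0] for t in T],0))
for c,q in((W1,a),(W,b)): 
    r=cv2.minAreaRect(np.array([onplane(c,p,.010)[:2] for p in q],np.float32)); print(r)
```

```text
[[401.0, 248.0], [391.0, 320.0], [318.0, 314.0], [325.0, 242.0]] [[374.0, 165.0], [364.0, 261.0], [271.0, 253.0], [275.0, 157.0]]
(array([ 0.52108773, -0.15994471,  0.00381609]), np.float64(0.0010600612558775762))
(array([ 0.60571614, -0.18315807, -0.00371059]), np.float64(0.0008987494224268717))
(array([ 0.58346369, -0.27044042, -0.00089344]), np.float64(0.0010298530490941836))
(array([ 0.49947941, -0.24377999,  0.00875844]), np.float64(0.00012707633524062245))
mean [ 0.55243674 -0.2143308   0.00199262]
((0.5522996187210083, -0.21095570921897888), (0.08856146037578583, 0.08595597743988037), 75.59159088134766)
((0.5517936944961548, -0.2131124883890152), (0.08817785978317261, 0.08582622557878494), 75.5115966796875)
```

{"op": "servo_tool", "data": {"deltas": [{"x": -0.1, "y": 0.1, "z": 1.5, "ax": 0.006, "ay": 0, "az": -0.003, "gripper": 0.0}, {"x": -0.1, "y": 0, "z": 2.5, "ax": 0.004, "ay": 0, "az": -0.002, "gripper": 0.0}, {"x": 0, "y": 0, "z": 2.5, "ax": 0, "ay": 0, "az": 0, "gripper": 0.0}, {"x": 0, "y": 0, "z": 2.5, "ax": 0, "ay": 0, "az": 0, "gripper": 0.0}, {"x": 0, "y": 0, "z": 2, "ax": 0, "ay": 0, "az": 0, "gripper": 0.0}, {"x": 0, "y": 0, "z": 1.5, "ax": 0, "ay": 0, "az": 0, "gripper": 0.0}, {"x": 0, "y": 0, "z": 0.5, "ax": 0, "ay": 0, "az": 0, "gripper": 0.0}, {"x": 0, "y": 0, "z": 0, "ax": 0, "ay": 0, "az": 0, "gripper": 0.0}]}}

```text
clock: 9.23
ee_pos: [0.5601, -0.207, 0.0922]
orientation: [3.126, 0.005, 1.412]
force: [-0.0, -0.1, -3.5]
opening: 0.0538
```

Run:
```python
from h import *
from cell import bot,capture
plan(bot.sense(),[.552,-.2125,.0165],1.399)
```

```text
now [ 0.5601 -0.207   0.0922] [3.1257 0.0047 1.4118] F [-0.  -0.1 -3.5] open 0.0538 t 9.2333
dxyz cm tool [-0.64 -0.83  7.56] rotvec tool [0.0159 0.0046 0.0129]
```

{"op": "servo_tool", "data": {"deltas": [{"x": -0.3, "y": -0.4, "z": 1, "ax": 0.008, "ay": 0.002, "az": 0.006, "gripper": 0.0}, {"x": -0.2, "y": -0.3, "z": 1.2, "ax": 0.005, "ay": 0.002, "az": 0.004, "gripper": 0.0}, {"x": -0.1, "y": -0.1, "z": 1.2, "ax": 0, "ay": 0, "az": 0, "gripper": 0.0}, {"x": 0, "y": 0, "z": 1, "ax": 0, "ay": 0, "az": 0, "gripper": 0.0}, {"x": 0, "y": 0, "z": 0.5, "ax": 0, "ay": 0, "az": 0, "gripper": 0.0}, {"x": 0, "y": 0, "z": 0, "ax": 0, "ay": 0, "az": 0, "gripper": 0.0}, {"x": 0, "y": 0, "z": 0, "ax": 0, "ay": 0, "az": 0, "gripper": 0.0}]}}

```text
clock: 9.82
ee_pos: [0.5542, -0.213, 0.0426]
orientation: [3.134, 0.002, 1.402]
force: [0.7, -0.8, -4.2]
opening: 0.0538
```

Run:
```python
from h import *
from cell import bot,capture
plan(bot.sense(),[.552,-.2125,.0165],1.399)
```

```text
now [ 0.5542 -0.213   0.0426] [3.1337e+00 2.5000e-03 1.4023e+00] F [ 0.7 -0.8 -4.2] open 0.0538 t 9.8167
dxyz cm tool [ 0.01 -0.24  2.61] rotvec tool [0.0079 0.0025 0.0034]
```

{"op": "servo_tool", "data": {"deltas": [{"x": 0, "y": -0.2, "z": 0.6, "ax": 0.005, "ay": 0.001, "az": 0.002, "gripper": 0.0}, {"x": 0, "y": -0.1, "z": 0.6, "ax": 0.003, "ay": 0.001, "az": 0.001, "gripper": 0.0}, {"x": 0, "y": 0, "z": 0.5, "ax": 0, "ay": 0, "az": 0, "gripper": 0.0}, {"x": 0, "y": 0, "z": 0.2, "ax": 0, "ay": 0, "az": 0, "gripper": 0.0}, {"x": 0, "y": 0, "z": 0, "ax": 0, "ay": 0, "az": 0, "gripper": 0.0}, {"x": 0, "y": 0, "z": 0, "ax": 0, "ay": 0, "az": 0, "gripper": 0.0}]}}

```text
clock: 10.32
ee_pos: [0.5524, -0.2132, 0.0232]
orientation: [3.14, 0.001, 1.399]
force: [1.2, -0.4, -3.1]
opening: 0.0534
```

Run:
```python
from h import *
from cell import bot,capture
plan(bot.sense(),[.552,-.2125,.0165],1.399)
c=capture("side"); cv2.imwrite("pics/s8.png",cv2.resize(c["pixels"][150:300,280:480,::-1],None,fx=3,fy=3))
c=capture("wrist"); cv2.imwrite("pics/w8.png",c["pixels"][...,::-1])
```

```text
now [ 0.5524 -0.2132  0.0232] [3.1396e+00 1.2000e-03 1.3989e+00] F [ 1.2 -0.4 -3.1] open 0.0534 t 10.3167
dxyz cm tool [ 0.07 -0.05  0.67] rotvec tool [ 0.002   0.0012 -0.0001]
```

View pics/s8.png

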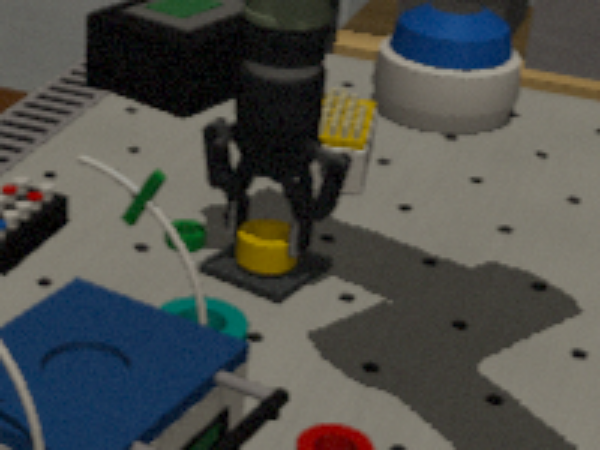

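View pics/w8.png

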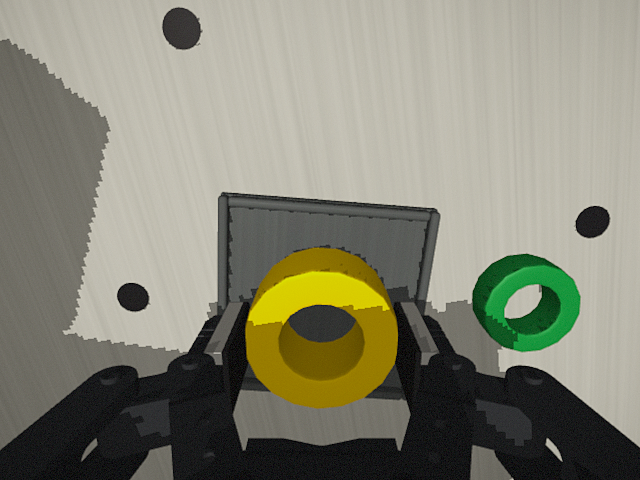

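The ring is just above the tray floor, roughly central, with the tray's walls visible on both sides. I'll lower it in small steps to contact.

{"op": "servo_tool", "data": {"deltas": [{"x": 0, "y": 0, "z": 0.3, "ax": 0, "ay": 0, "az": 0, "gripper": 0.0}, {"x": 0, "y": 0, "z": 0.2, "ax": 0, "ay": 0, "az": 0, "gripper": 0.0}, {"x": 0, "y": 0, "z": 0.05, "ax": 0, "ay": 0, "az": 0, "gripper": 0.0}, {"x": 0, "y": 0, "z": 0, "ax": 0, "ay": 0, "az": 0, "gripper": 0.0}]}}

```text
clock: 10.75
ee_pos: [0.5531, -0.2135, 0.0181]
orientation: [3.138, 0.002, 1.399]
force: [-0.1, -0.1, -3.2]
opening: 0.0535
```

{"op": "servo_tool", "data": {"deltas": [{"x": 0, "y": -0.05, "z": 0.15, "ax": 0, "ay": 0, "az": 0, "gripper": 0.0}, {"x": 0, "y": 0, "z": 0.05, "ax": 0, "ay": 0, "az": 0, "gripper": 0.0}, {"x": 0, "y": 0, "z": 0, "ax": 0, "ay": 0, "az": 0, "gripper": 0.0}]}}

```text
clock: 11.0
ee_pos: [0.553, -0.2136, 0.017]
orientation: [3.137, 0.002, 1.399]
force: [-0.4, -0.4, -3.3]
opening: 0.0536
```

{"op": "servo_tool", "data": {"deltas": [{"x": 0, "y": 0, "z": 0.15, "ax": 0.002, "ay": 0, "az": 0, "gripper": 0.0}, {"x": 0, "y": 0, "z": 0.05, "ax": 0, "ay": 0, "az": 0, "gripper": 0.0}, {"x": 0, "y": 0, "z": 0, "ax": 0, "ay": 0, "az": 0, "gripper": 0.0}]}}

```text
clock: 11.25
ee_pos: [0.5531, -0.2137, 0.017]
orientation: [3.138, 0.003, 1.399]
force: [0.3, -0.3, -3.3]
opening: 0.0538
```

{"op": "servo_tool", "data": {"deltas": [{"x": 0, "y": 0, "z": 0.25, "ax": 0.002, "ay": 0, "az": 0, "gripper": 0.0}, {"x": 0, "y": 0, "z": 0.1, "ax": 0, "ay": 0, "az": 0, "gripper": 0.0}, {"x": 0, "y": 0, "z": 0, "ax": 0, "ay": 0, "az": 0, "gripper": 0.0}]}}

```text
clock: 11.5
ee_pos: [0.5533, -0.2138, 0.0171]
orientation: [3.14, 0.004, 1.399]
force: [-0.5, -0.3, -3.8]
opening: 0.0536
```

Run:
```python
from h import *
from cell import bot,capture
plan(bot.sense(),[.552,-.2125,.0165],1.399)
c=capture("wrist"); cv2.imwrite("pics/w9.png",c["pixels"][...,::-1])
```

```text
now [ 0.5533 -0.2138  0.0171] [3.1396 0.0037 1.3994] F [-0.5 -0.3 -3.8] open 0.0536 t 11.5
dxyz cm tool [ 0.11 -0.15  0.06] rotvec tool [0.002  0.0037 0.0004]
```

View pics/w9.png

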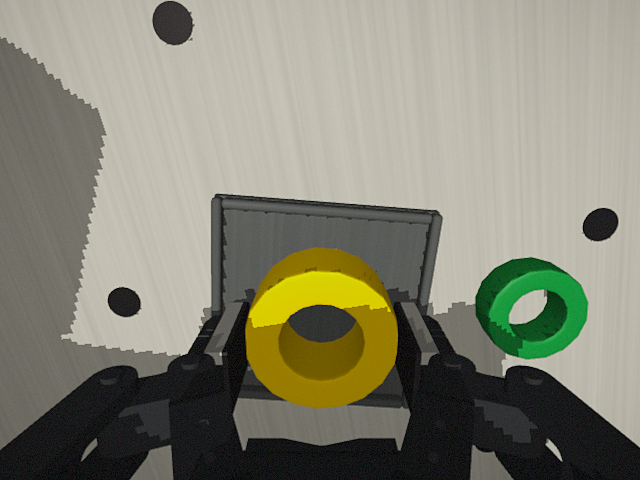

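{"op": "servo_tool", "data": {"deltas": [{"x": -0.05, "y": -0.1, "z": 0.3, "ax": 0.001, "ay": 0.001, "az": 0, "gripper": 0.0}, {"x": 0, "y": 0, "z": 0.3, "ax": 0, "ay": 0, "az": 0, "gripper": 0.0}]}}

```text
clock: 11.72
ee_pos: [0.5537, -0.214, 0.0164]
orientation: [3.138, 0.002, 1.4]
force: [-11.6, 6.6, 36.6]
opening: 0.0543
```

Contact: 37 N upward, so the ring is on the tray floor. I'll ease off a little and open.

{"op": "servo_tool", "data": {"deltas": [{"x": 0, "y": 0, "z": -0.03, "ax": 0, "ay": 0, "az": 0, "gripper": 0.0}, {"x": 0, "y": 0, "z": 0, "ax": 0, "ay": 0, "az": 0, "gripper": 0.0}]}}

```text
clock: 11.88
ee_pos: [0.5543, -0.2143, 0.0182]
orientation: [3.136, 0.003, 1.4]
force: [0.4, -0.5, -4.8]
opening: 0.0538
```

{"op": "servo_tool", "data": {"deltas": [{"x": -0.05, "y": -0.05, "z": 0.15, "ax": 0.002, "ay": 0.001, "az": 0, "gripper": 0.0}, {"x": 0, "y": 0, "z": 0.1, "ax": 0, "ay": 0, "az": 0, "gripper": 0.0}, {"x": 0, "y": 0, "z": 0.1, "ax": 0, "ay": 0, "az": 0, "gripper": 0.0}]}}

```text
clock: 12.13
ee_pos: [0.5543, -0.2148, 0.0167]
orientation: [3.137, 0.002, 1.4]
force: [-5.2, 3.0, 16.4]
opening: 0.0537
```

{"op": "servo_tool", "data": {"deltas": [{"x": 0, "y": 0, "z": 0.02, "ax": 0, "ay": 0, "az": 0, "gripper": 0.4}, {"x": 0, "y": 0, "z": 0, "ax": 0, "ay": 0, "az": 0, "gripper": 0.5}, {"x": 0, "y": 0, "z": 0, "ax": 0, "ay": 0, "az": 0, "gripper": 0.55}, {"x": 0, "y": 0, "z": 0, "ax": 0, "ay": 0, "az": 0, "gripper": 0.55}, {"x": 0, "y": 0, "z": 0, "ax": 0, "ay": 0, "az": 0, "gripper": 0.55}]}}

```text
clock: 12.55
ee_pos: [0.5555, -0.2158, 0.0153]
orientation: [3.135, 0.002, 1.4]
force: [0.4, -0.5, 0.4]
opening: 0.0664
```

Run:
```python
from h import *
from cell import bot,capture
plan(bot.sense(),[.552,-.2125,.15],1.399)
c=capture("wrist"); cv2.imwrite("pics/w10.png",c["pixels"][...,::-1])
```

```text
now [ 0.5555 -0.2158  0.0153] [3.1351e+00 2.4000e-03 1.3999e+00] F [ 0.4 -0.5  0.4] open 0.0664 t 12.55
dxyz cm tool [  0.23  -0.31 -13.47] rotvec tool [0.0065 0.0024 0.0009]
```

View pics/w10.png

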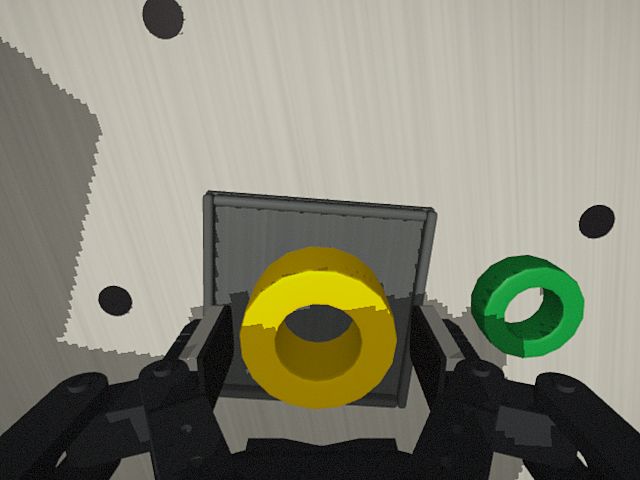

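The ring is released and both fingers are free of it. I'll go straight up, then check.

{"op": "servo_tool", "data": {"deltas": [{"x": 0, "y": -0.1, "z": -0.6, "ax": 0.002, "ay": 0, "az": 0, "gripper": 0.55}, {"x": 0, "y": 0, "z": -1.2, "ax": 0.002, "ay": 0, "az": 0, "gripper": 0.55}, {"x": 0, "y": 0, "z": -2.5, "ax": 0, "ay": 0, "az": 0, "gripper": 0.55}, {"x": 0, "y": 0, "z": -3, "ax": 0, "ay": 0, "az": 0, "gripper": 0.55}, {"x": 0, "y": 0, "z": -3, "ax": 0, "ay": 0, "az": 0, "gripper": 0.55}, {"x": 0, "y": 0, "z": -3, "ax": 0, "ay": 0, "az": 0, "gripper": 0.55}, {"x": 0, "y": 0, "z": -3, "ax": 0, "ay": 0, "az": 0, "gripper": 0.55}, {"x": 0, "y": 0, "z": -1, "ax": 0, "ay": 0, "az": 0, "gripper": 0.3}]}}

```text
clock: 13.27
ee_pos: [0.5501, -0.2133, 0.1925]
orientation: [-3.132, -0.001, 1.4]
force: [1.1, -0.2, 0.1]
opening: 0.056
```

Run:
```python
from h import *
from cell import bot,capture
plan(bot.sense(),[.4435,.158,.20],1.399)
c=capture("wrist"); np.savez("pics/w11.npz",**c); cv2.imwrite("pics/w11.png",c["pixels"][...,::-1])
X=cloud(c);H=hsv(c);m=cv2.inRange(H,(22,150,60),(35,255,255)); m[350:]=0
k,l,s,ce=cv2.connectedComponentsWithStats(m); i=1+np.argmax(s[1:,4]); p=X[(l==i)]; top=p[p[:,2]>.028]
print(np.percentile(p[:,2],[5,50,95]),"top plane",np.linalg.lstsq(np.c_[top[:,:2],np.ones(len(top))],top[:,2],rcond=None)[0],top.mean(0),(top.min(0)+top.max(0))/2)
```

```text
now [ 0.5501 -0.2133  0.1925] [-3.1321e+00 -1.3000e-03  1.3995e+00] F [ 1.1 -0.2  0.1] open 0.056 t 13.2667
dxyz cm tool [ 34.77 -16.84  -0.54] rotvec tool [-0.0095 -0.0013  0.0005]
[0.01128315 0.03113064 0.03253909] top plane [0.03931771 0.29765306 0.07443964] [ 0.55389726 -0.21459563  0.03234257] [ 0.55361063 -0.19174659  0.18136251]
```

View pics/w11.png

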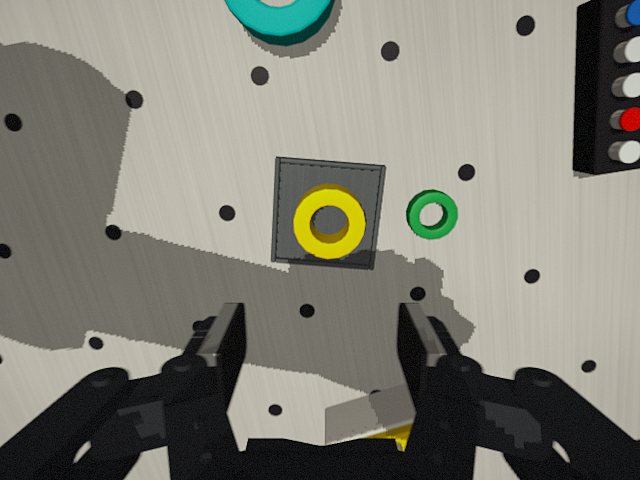

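The ring lies flat in the tray, with its top at about 32 mm, and is clear of the walls. Next is the bar, passing high over the arcs.

{"op": "servo_tool", "data": {"deltas": [{"x": 1.5, "y": -2, "z": -2, "ax": -0.004, "ay": 0, "az": 0, "gripper": -0.15}, {"x": 2.5, "y": -3, "z": -2.5, "ax": -0.004, "ay": 0, "az": 0, "gripper": -0.15}, {"x": 2.5, "y": -3, "z": -2.5, "ax": 0, "ay": 0, "az": 0, "gripper": -0.15}, {"x": 3, "y": -2.5, "z": -2, "ax": 0, "ay": 0, "az": 0, "gripper": -0.15}, {"x": 3.3, "y": -2, "z": 0, "ax": 0, "ay": 0, "az": 0, "gripper": -0.15}, {"x": 3.3, "y": -1.5, "z": 0, "ax": 0, "ay": 0, "az": 0, "gripper": -0.15}, {"x": 3.3, "y": -1, "z": 0, "ax": 0, "ay": 0, "az": 0, "gripper": -0.15}, {"x": 3.3, "y": -0.5, "z": 0, "ax": 0, "ay": 0, "az": 0, "gripper": -0.15}]}}

```text
clock: 13.98
ee_pos: [0.4357, 0.0335, 0.2793]
orientation: [-3.141, -0.0, 1.386]
force: [0.2, 0.5, 0.4]
opening: 0.0366
```

Run:
```python
from h import *
from cell import bot,capture
plan(bot.sense(),[.4435,.158,.20],1.399)
```

```text
now [0.4357 0.0335 0.2793] [-3.1406e+00 -4.0000e-04  1.3858e+00] F [0.2 0.5 0.4] open 0.0366 t 13.9833
dxyz cm tool [12.38 -1.52  7.94] rotvec tool [-0.001  -0.0004 -0.0132]
```

{"op": "servo_tool", "data": {"deltas": [{"x": 2.5, "y": -0.3, "z": 1.5, "ax": 0, "ay": 0, "az": -0.004, "gripper": -0.15}, {"x": 2.5, "y": -0.3, "z": 1.5, "ax": 0, "ay": 0, "az": -0.004, "gripper": -0.15}, {"x": 2, "y": -0.3, "z": 1.5, "ax": 0, "ay": 0, "az": -0.004, "gripper": -0.15}, {"x": 1, "y": -0.2, "z": 1.5, "ax": 0, "ay": 0, "az": 0, "gripper": -0.15}, {"x": 0.5, "y": 0, "z": 1, "ax": 0, "ay": 0, "az": 0, "gripper": -0.15}, {"x": 0, "y": 0, "z": 0, "ax": 0, "ay": 0, "az": 0, "gripper": -0.15}, {"x": 0, "y": 0, "z": 0, "ax": 0, "ay": 0, "az": 0, "gripper": -0.15}]}}

```text
clock: 14.57
ee_pos: [0.4352, 0.1298, 0.2047]
orientation: [-3.139, -0.001, 1.41]
force: [0.3, -0.4, -0.4]
opening: 0.0364
```

```bash
cat > bar.py <<'E'
from h import *
def bar(c,z=.093):
    H=hsv(c);X=cloud(c)
    m=((H[...,2]<60)&(X[...,2]>.075)&(X[...,2]<.11)&(X[...,0]>.40)&(X[...,0]<.49)&(X[...,1]>0.08)&(X[...,1]<.24)).astype(np.uint8)
    k,l,s,ce=cv2.connectedComponentsWithStats(m); i=1+np.argmax(s[1:,4]); v,u=np.nonzero(l==i)
    r=cv2.minAreaRect(np.array([onplane(c,(a,b),z)[:2] for a,b in zip(u,v)],np.float32)); return s[i],ce[i],r,X[l==i]
E
python3 - <<'E'
from bar import *
from cell import bot,capture
plan(bot.sense(),[.4435,.158,.13],1.399)
c=capture("wrist"); np.savez("pics/w12.npz",**c); cv2.imwrite("pics/w12.png",c["pixels"][...,::-1])
W2=load("pics/w2.npz")
a=bar(W2);b=bar(c)
print(a[:3],b[:3],np.percentile(b[3][:,2],[10,50,90]),tri(W2,a[1],c,b[1]))
E
```

```text
now [0.4352 0.1298 0.2047] [-3.1387e+00 -1.0000e-03  1.4096e+00] F [ 0.3 -0.4 -0.4] open 0.0364 t 14.5667
dxyz cm tool [2.91 0.39 7.47] rotvec tool [-0.0029 -0.001   0.0106]
(array([ 162,  102,   27,  133, 1653], dtype=int32), array([175.62976407, 167.24258923]), ((0.4430786371231079, 0.15743204951286316), (0.11200407147407532, 0.011794249527156353), 80.31741333007812)) (array([ 318,  103,   20,  179, 2938], dtype=int32), array([326.86215112, 192.62014976]), ((0.44234129786491394, 0.15686440467834473), (0.11299357563257217, 0.011179694905877113), 80.15255737304688)) [0.0949984  0.09702375 0.09827193] (array([0.44283446, 0.16023762, 0.09206705]), np.float64(0.0007864581697182161))
```

View pics/w12.png

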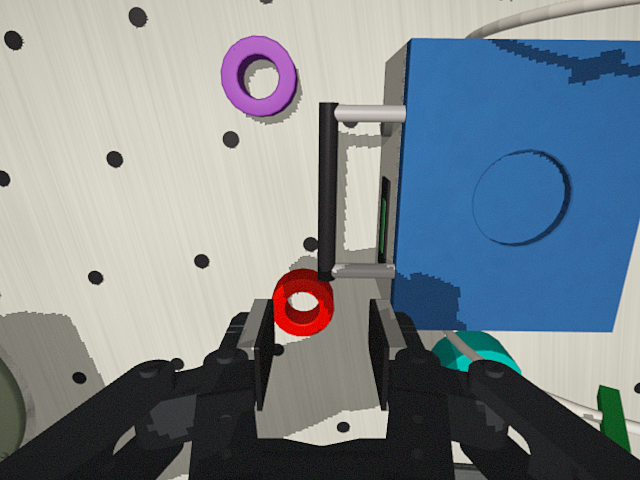

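The view shows the bar free, from (327,105) to (327,278), with the recess empty and the lid shut. Bar middle ≈ (0.4425, 0.157, 0.093). I'll align over it.

{"op": "servo_tool", "data": {"deltas": [{"x": 1.2, "y": 0.2, "z": 1.2, "ax": -0.002, "ay": 0, "az": 0.004, "gripper": -0.15}, {"x": 0.8, "y": 0.1, "z": 1.5, "ax": 0, "ay": 0, "az": 0.004, "gripper": -0.15}, {"x": 0.4, "y": 0.1, "z": 1.5, "ax": 0, "ay": 0, "az": 0, "gripper": -0.15}, {"x": 0.1, "y": 0, "z": 1, "ax": 0, "ay": 0, "az": 0, "gripper": -0.15}, {"x": 0, "y": 0, "z": 0.2, "ax": 0, "ay": 0, "az": 0, "gripper": -0.15}, {"x": 0, "y": 0, "z": 0, "ax": 0, "ay": 0, "az": 0, "gripper": -0.15}, {"x": 0, "y": 0, "z": 0, "ax": 0, "ay": 0, "az": 0, "gripper": -0.15}]}}

```text
clock: 15.2
ee_pos: [0.4479, 0.1504, 0.154]
orientation: [3.134, -0.002, 1.393]
force: [-0.2, -1.3, -0.6]
opening: 0.0363
```

Run:
```python
from bar import *
from cell import bot,capture
plan(bot.sense(),[.4425,.157,.075],1.400)
c=capture("wrist"); np.savez("pics/w13.npz",**c); cv2.imwrite("pics/w13.png",c["pixels"][...,::-1])
b=bar(c);print(b[:3])
```

```text
now [0.4479 0.1504 0.154 ] [ 3.1344e+00 -2.3000e-03  1.3926e+00] F [-0.2 -1.3 -0.6] open 0.0363 t 15.2
dxyz cm tool [ 0.54 -0.7   7.9 ] rotvec tool [ 0.0072 -0.0023 -0.0074]
(array([ 297,  147,   25,  207, 4297], dtype=int32), array([309.01349779, 248.31370724]), ((0.44233694672584534, 0.1566237509250641), (0.11407744139432907, 0.01162286289036274), 80.27696228027344))
```

View pics/w13.png

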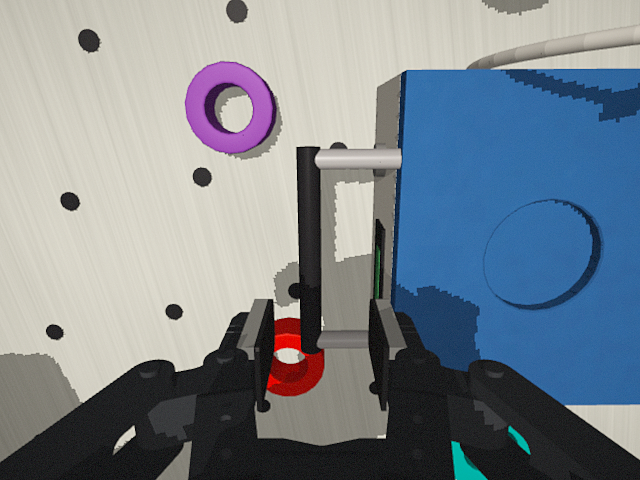

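The bar lies between the finger planes, slightly left of centre. I'll correct that by moving −y in the tool frame while descending.

{"op": "servo_tool", "data": {"deltas": [{"x": 0.3, "y": -0.4, "z": 0.6, "ax": 0.004, "ay": -0.001, "az": -0.004, "gripper": -0.15}, {"x": 0.2, "y": -0.2, "z": 0.8, "ax": 0.002, "ay": 0, "az": -0.002, "gripper": -0.15}, {"x": 0, "y": 0, "z": 0.8, "ax": 0, "ay": 0, "az": 0, "gripper": -0.15}, {"x": 0, "y": 0, "z": 0.4, "ax": 0, "ay": 0, "az": 0, "gripper": -0.15}, {"x": 0, "y": 0, "z": 0, "ax": 0, "ay": 0, "az": 0, "gripper": -0.15}, {"x": 0, "y": 0, "z": 0, "ax": 0, "ay": 0, "az": 0, "gripper": -0.15}]}}

```text
clock: 15.75
ee_pos: [0.4439, 0.1566, 0.1276]
orientation: [3.137, -0.003, 1.398]
force: [0.1, 0.1, 0.3]
opening: 0.0363
```

Run:
```python
from bar import *
from cell import bot,capture
plan(bot.sense(),[.4424,.157,.075],1.400)
```

```text
now [0.4439 0.1566 0.1276] [ 3.1371e+00 -2.5000e-03  1.3982e+00] F [0.1 0.1 0.3] open 0.0363 t 15.75
dxyz cm tool [-0.   -0.18  5.26] rotvec tool [ 0.0045 -0.0025 -0.0018]
```

{"op": "servo_tool", "data": {"deltas": [{"x": 0, "y": -0.15, "z": 0.8, "ax": 0.002, "ay": -0.001, "az": -0.001, "gripper": -0.15}, {"x": 0, "y": -0.05, "z": 1, "ax": 0, "ay": 0, "az": 0, "gripper": -0.15}, {"x": 0, "y": 0, "z": 1, "ax": 0, "ay": 0, "az": 0, "gripper": -0.15}, {"x": 0, "y": 0, "z": 0.8, "ax": 0, "ay": 0, "az": 0, "gripper": -0.15}, {"x": 0, "y": 0, "z": 0.3, "ax": 0, "ay": 0, "az": 0, "gripper": -0.15}, {"x": 0, "y": 0, "z": 0, "ax": 0, "ay": 0, "az": 0, "gripper": -0.15}]}}

```text
clock: 16.25
ee_pos: [0.4422, 0.1572, 0.0857]
orientation: [3.139, -0.002, 1.4]
force: [0.7, -0.5, -0.4]
opening: 0.0361
```

Run:
```python
from bar import *
from cell import bot,capture
plan(bot.sense(),[.4424,.157,.075],1.400)
c=capture("side"); cv2.imwrite("pics/s14.png",cv2.resize(c["pixels"][190:370,250:450,::-1],None,fx=3,fy=3))
c=capture("wrist"); cv2.imwrite("pics/w14.png",c["pixels"][...,::-1])
```

```text
now [0.4422 0.1572 0.0857] [ 3.1387e+00 -1.6000e-03  1.3996e+00] F [ 0.7 -0.5 -0.4] open 0.0361 t 16.25
dxyz cm tool [-0.02  0.02  1.07] rotvec tool [ 0.0029 -0.0016 -0.0004]
```

View pics/s14.png

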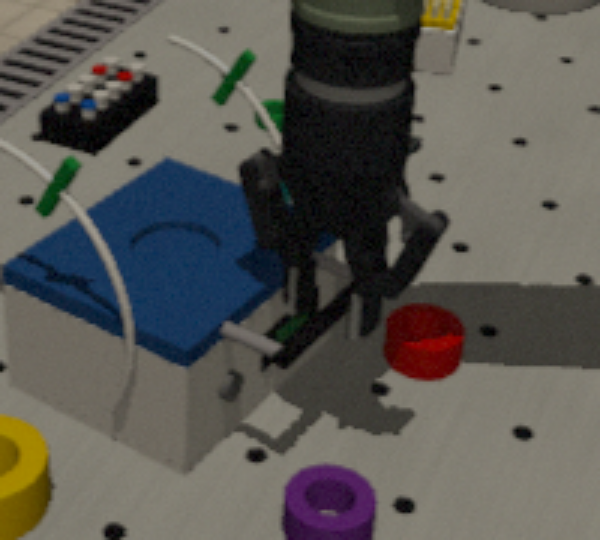

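View pics/w14.png

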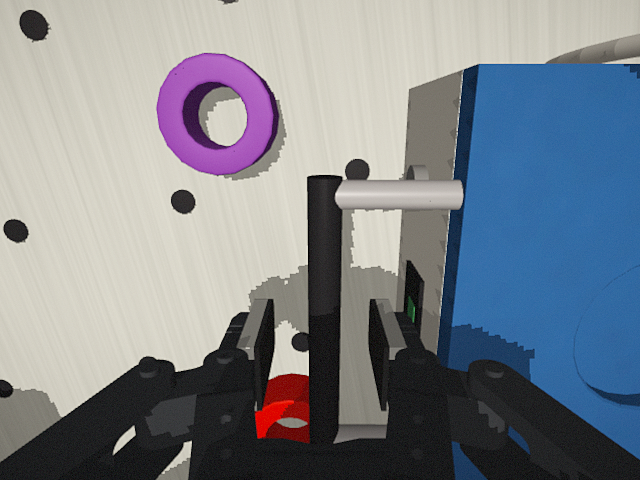

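The fingers straddle the bar centrally. I'll lower 1.1 cm and close.

{"op": "servo_tool", "data": {"deltas": [{"x": 0, "y": 0, "z": 0.5, "ax": 0, "ay": 0, "az": 0, "gripper": -0.15}, {"x": 0, "y": 0, "z": 0.5, "ax": 0, "ay": 0, "az": 0, "gripper": -0.15}, {"x": 0, "y": 0, "z": 0.2, "ax": 0, "ay": 0, "az": 0, "gripper": -0.15}, {"x": 0, "y": 0, "z": 0, "ax": 0, "ay": 0, "az": 0, "gripper": -0.5}, {"x": 0, "y": 0, "z": 0, "ax": 0, "ay": 0, "az": 0, "gripper": -0.8}, {"x": 0, "y": 0, "z": 0, "ax": 0, "ay": 0, "az": 0, "gripper": -1}, {"x": 0, "y": 0, "z": 0, "ax": 0, "ay": 0, "az": 0, "gripper": -1}, {"x": 0, "y": 0, "z": 0, "ax": 0, "ay": 0, "az": 0, "gripper": -1}], "grip_force": 60}}

```text
clock: 17.02
ee_pos: [0.4434, 0.1576, 0.0746]
orientation: [3.136, -0.003, 1.4]
force: [-1.0, -0.3, 0.7]
opening: 0.01
```

Run:
```python
from bar import *
from cell import bot,capture
plan(bot.sense(),[.4424,.157,.075],1.400)
c=capture("side"); cv2.imwrite("pics/s15.png",cv2.resize(c["pixels"][190:370,250:450,::-1],None,fx=3,fy=3))
```

```text
now [0.4434 0.1576 0.0746] [ 3.1361e+00 -3.0000e-03  1.3996e+00] F [-1.  -0.3  0.7] open 0.01 t 17.0167
dxyz cm tool [-0.08 -0.09 -0.04] rotvec tool [ 0.0055 -0.003  -0.0004]
```

View pics/s15.png

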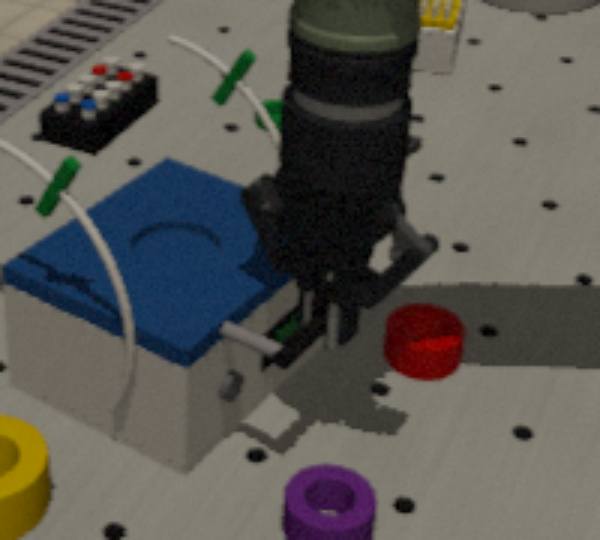

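The bar is held, with the opening stopped at 10 mm and the lid still shut. I'll begin lifting along the arc.

{"op": "servo_tool", "data": {"deltas": [{"x": 0, "y": 0.03, "z": -0.5, "ax": 0, "ay": 0, "az": 0, "gripper": -1}, {"x": 0, "y": 0.05, "z": -0.8, "ax": 0, "ay": 0, "az": 0, "gripper": -1}, {"x": 0, "y": 0.1, "z": -0.95, "ax": 0, "ay": 0, "az": 0, "gripper": -1}, {"x": 0, "y": 0.15, "z": -0.95, "ax": 0, "ay": 0, "az": 0, "gripper": -1}]}}

```text
clock: 17.4
ee_pos: [0.4468, 0.157, 0.1069]
orientation: [3.137, -0.003, 1.399]
force: [3.4, -0.4, -6.6]
opening: 0.0099
```

```bash
cat > arc.py <<'E'
from h import *
from cell import bot
P0=np.array([.4434,.1576,.0746]); r=.1951;f0=.0359; xd=np.array([np.cos(-.171),np.sin(-.171)])
def report():
    s=bot.sense(); d=s["ee_pos"]-P0; dx=d[:2]@xd; dl=d[:2]@np.array([-xd[1],xd[0]]); dz=d[2]
    a=r*np.cos(f0)-dx; b=r*np.sin(f0)+dz
    th=np.arctan2(b,a)-f0
    F=s["force"]; print("t",s["clock"],"pos",s["ee_pos"].round(4),"ori",s["orientation"].round(3),"open",round(s["opening"],4),"F",F.round(1),"Fx'",round(F[:2]@xd,1),"Fz",F[2].round(1),"T",s["wrist_torque"].round(2))
    print("theta",th.round(4),np.degrees(th).round(2),"radius err mm",((np.hypot(a,b)-r)*1000).round(2),"lateral mm",(dl*1000).round(2))
    R,p=tool(s)
    def pos(t): 
        f=t+f0; dx=r*(np.cos(f0)-np.cos(f)); return np.r_[P0[:2]+xd*dx, P0[2]+r*(np.sin(f)-np.sin(f0))]
    for t in (th+.2,1.047): print(" to",round(t,3),(R.inv().apply(pos(t)-p)*100).round(2),(R.inv()*Ro.from_euler('xyz',[np.pi,0,1.4])).as_rotvec().round(4))
report() if __name__=="__main__" else 0
E
python3 arc.py
```

```text
t 17.4 pos [0.4468 0.157  0.1069] ori [ 3.137e+00 -3.000e-03  1.399e+00] open 0.0099 F [ 3.4 -0.4 -6.6] Fx' 3.4 Fz -6.6 T [ 0.14 -0.24 -0.05]
theta 0.1666 9.54 radius err mm 0.37 lateral mm 0.02
 to 0.367 [ 0.01  1.21 -3.71] [ 0.0047 -0.003  -0.0006]
 to 1.047 [  0.04  10.07 -13.26] [ 0.0047 -0.003  -0.0006]
```

{"op": "servo_tool", "data": {"deltas": [{"x": 0, "y": 0.22, "z": -0.95, "ax": 0.002, "ay": -0.001, "az": 0, "gripper": -1}, {"x": 0, "y": 0.27, "z": -0.94, "ax": 0.001, "ay": -0.001, "az": 0, "gripper": -1}, {"x": 0, "y": 0.32, "z": -0.92, "ax": 0, "ay": 0, "az": 0, "gripper": -1}, {"x": 0, "y": 0.36, "z": -0.9, "ax": 0, "ay": 0, "az": 0, "gripper": -1}, {"x": 0, "y": 0.41, "z": -0.88, "ax": 0, "ay": 0, "az": 0, "gripper": -1}]}}

```text
clock: 17.82
ee_pos: [0.4628, 0.1542, 0.1564]
orientation: [3.14, -0.002, 1.399]
force: [4.1, -0.0, -8.0]
opening: 0.0097
```

```bash
python3 arc.py
```

```text
t 17.8167 pos [0.4628 0.1542 0.1564] ori [ 3.140e+00 -2.000e-03  1.399e+00] open 0.0097 F [ 4.1 -0.  -8. ] Fx' 4.1 Fz -8.0 T [ 0.18 -0.45 -0.03]
theta 0.433 24.81 radius err mm 1.41 lateral mm -0.03
 to 0.633 [ 0.01  2.23 -3.22] [ 0.0012 -0.0016 -0.0009]
 to 1.047 [ 0.02  8.4  -8.34] [ 0.0012 -0.0016 -0.0009]
```

{"op": "servo_tool", "data": {"deltas": [{"x": 0, "y": 0.52, "z": -0.84, "ax": 0, "ay": 0, "az": 0, "gripper": -1}, {"x": 0, "y": 0.55, "z": -0.81, "ax": 0, "ay": 0, "az": 0, "gripper": -1}, {"x": 0, "y": 0.6, "z": -0.78, "ax": 0, "ay": 0, "az": 0, "gripper": -1}, {"x": 0, "y": 0.63, "z": -0.75, "ax": 0, "ay": 0, "az": 0, "gripper": -1}, {"x": 0, "y": 0.66, "z": -0.7, "ax": 0, "ay": 0, "az": 0, "gripper": -1}]}}

```text
clock: 18.23
ee_pos: [0.4874, 0.1499, 0.1964]
orientation: [-3.131, -0.003, 1.4]
force: [-2.8, 1.8, -3.5]
opening: 0.0098
```

```bash
python3 arc.py
```

```text
t 18.2333 pos [0.4874 0.1499 0.1964] ori [-3.131e+00 -3.000e-03  1.400e+00] open 0.0098 F [-2.8  1.8 -3.5] Fx' -3.1 Fz -3.5 T [ 0.42  0.75 -0.02]
theta 0.6728 38.55 radius err mm 2.85 lateral mm -0.07
 to 0.873 [ 0.01  3.01 -2.54] [-0.0104 -0.0031 -0.    ]
 to 1.047 [ 0.02  5.84 -4.41] [-0.0104 -0.0031 -0.    ]
```

{"op": "servo_tool", "data": {"deltas": [{"x": 0, "y": 0.7, "z": -0.65, "ax": -0.004, "ay": -0.001, "az": 0, "gripper": -1}, {"x": 0, "y": 0.72, "z": -0.62, "ax": -0.003, "ay": -0.001, "az": 0, "gripper": -1}, {"x": 0, "y": 0.75, "z": -0.58, "ax": 0, "ay": 0, "az": 0, "gripper": -1}, {"x": 0, "y": 0.6, "z": -0.4, "ax": 0, "ay": 0, "az": 0, "gripper": -1}, {"x": 0, "y": 0.2, "z": -0.1, "ax": 0, "ay": 0, "az": 0, "gripper": -1}, {"x": 0, "y": 0, "z": 0, "ax": 0, "ay": 0, "az": 0, "gripper": -1}]}}

```text
clock: 18.73
ee_pos: [0.5095, 0.1461, 0.2202]
orientation: [-3.118, -0.002, 1.401]
force: [-0.7, 2.6, -7.2]
opening: 0.0098
```

```bash
python3 arc.py
python3 - <<'E'
from h import *
from cell import capture
c=capture("side"); np.savez("pics/s16.npz",**c); cv2.imwrite("pics/s16.png",cv2.resize(c["pixels"][150:330,220:420,::-1],None,fx=4,fy=4)[:600,:800])
E
```

```text
t 18.7333 pos [0.5095 0.1461 0.2202] ori [-3.118e+00 -2.000e-03  1.401e+00] open 0.0098 F [-0.7  2.6 -7.2] Fx' -1.1 Fz -7.2 T [ 0.43  0.41 -0.01]
theta 0.8373 47.97 radius err mm 3.99 lateral mm -0.12
 to 1.037 [ 0.01  3.43 -1.97] [-0.0233 -0.0016  0.0014]
 to 1.047 [ 0.01  3.6  -2.06] [-0.0233 -0.0016  0.0014]
```

View pics/s16.png

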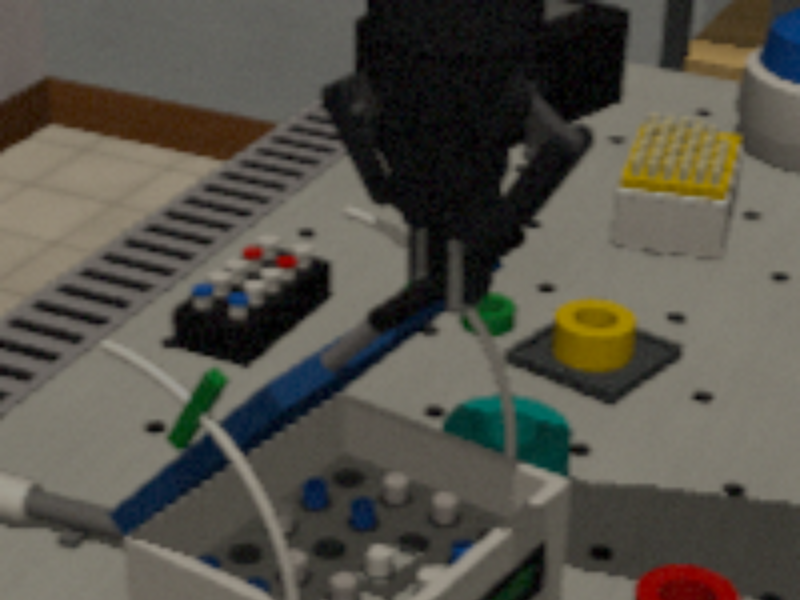

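The lid is now at about 48°, approaching the green mark at (197,408) in the crop, and the bar is between the pads. I'll continue to 60°.

{"op": "servo_tool", "data": {"deltas": [{"x": 0, "y": 0.7, "z": -0.5, "ax": -0.008, "ay": 0, "az": 0, "gripper": -1}, {"x": 0, "y": 0.8, "z": -0.5, "ax": -0.008, "ay": 0, "az": 0, "gripper": -1}, {"x": 0, "y": 0.8, "z": -0.48, "ax": -0.006, "ay": 0, "az": 0, "gripper": -1}, {"x": 0, "y": 0.6, "z": -0.35, "ax": -0.002, "ay": 0, "az": 0, "gripper": -1}, {"x": 0, "y": 0.2, "z": -0.1, "ax": 0, "ay": 0, "az": 0, "gripper": -1}, {"x": 0, "y": 0, "z": 0, "ax": 0, "ay": 0, "az": 0, "gripper": -1}]}}

```text
clock: 19.28
ee_pos: [0.532, 0.1422, 0.2379]
orientation: [-3.126, -0.001, 1.404]
force: [-3.6, 3.2, -5.2]
opening: 0.0095
```

```bash
python3 arc.py
python3 - <<'E'
from h import *
from cell import capture
for n,b in(("side",(150,330,200,440)),("scene",(130,290,290,470))):
    c=capture(n); np.savez(f"pics/{n}17.npz",**c); cv2.imwrite(f"pics/{n}17.png",cv2.resize(c["pixels"][b[0]:b[1],b[2]:b[3],::-1],None,fx=3.3,fy=3.3))
E
```

```text
t 19.2833 pos [0.532  0.1422 0.2379] ori [-3.126e+00 -1.000e-03  1.404e+00] open 0.0095 F [-3.6  3.2 -5.2] Fx' -4.1 Fz -5.2 T [ 0.5   1.01 -0.  ]
theta 0.9825 56.29 radius err mm 5.0 lateral mm -0.14
 to 1.182 [ 0.    3.75 -1.33] [-0.0154 -0.001   0.0037]
 to 1.047 [ 0.01  1.35 -0.22] [-0.0154 -0.001   0.0037]
```

View pics/side17.png

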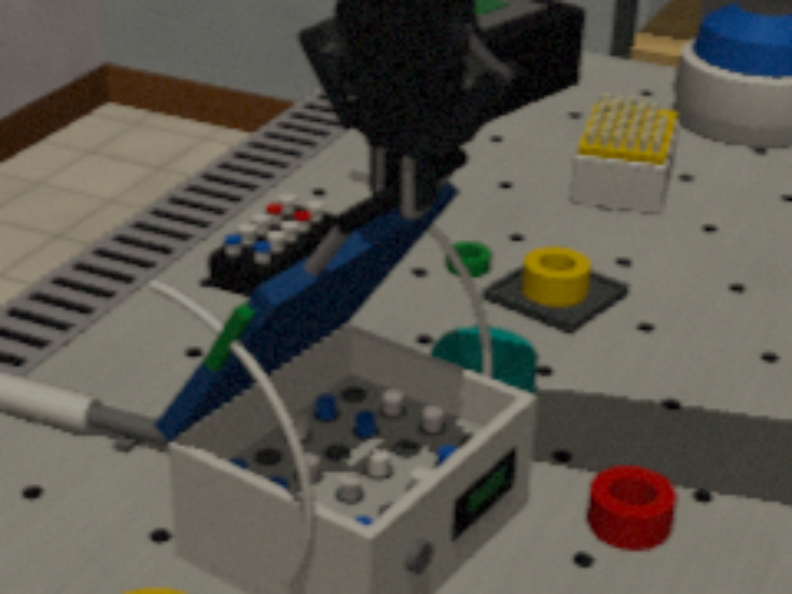

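View pics/scene17.png

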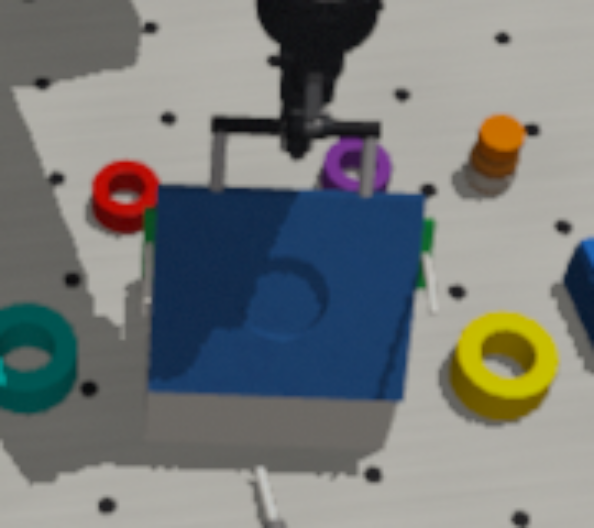

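The lid is near the marks. I'll measure the angle directly by fitting a plane to the lid's blue top.

```bash
cat > ang.py <<'E'
from h import *
xd=np.array([np.cos(-.171),np.sin(-.171),0]);yd=np.array([-xd[1],xd[0],0]);C=np.array([.561,.1375,0]);Hg=C+xd*.075+np.array([0,0,.086])
def ang(c,n):
    H=hsv(c);X=cloud(c); L=(X-Hg)
    lx=L@xd; ly=L@yd; lz=L[...,2]
    m=(cv2.inRange(H,(100,110,20),(128,255,255))>0)&(abs(ly)<.08)&(lx>-.2)&(lx<.06)&(lz>.03)&(lz<.2)&(c["depth"]>0)
    p=np.c_[lx[m],ly[m],lz[m]]
    if n=="scene" or n=="wrist": pass
    o=np.ones(len(p),bool)
    for _ in range(8):
        q=p[o]; mu=q.mean(0); nv=np.linalg.svd(q-mu,full_matrices=False)[2][2]; o=abs((p-mu)@nv)<.004
    if nv[0]<0: nv=-nv
    print(n,len(p),o.sum(),"normal",nv.round(3),"theta deg",np.degrees(np.arctan2(nv[0],nv[2])).round(2),"hinge-plane dist mm (14 exp)",((mu@nv)*1000).round(1))
E
python3 - <<'E'
from ang import *
for n in("scene","side"): ang(load(f"pics/{n}17.npz"),n)
E
```

```text
scene 3694 2927 normal [ 0.823 -0.002  0.568] theta deg 55.39 hinge-plane dist mm (14 exp) 15.5
side 969 828 normal [ 0.831 -0.002  0.556] theta deg 56.23 hinge-plane dist mm (14 exp) -0.6
```

Plane fits give 55.4° (scene) and 56.2° (side), and the arc model gives 56.3°. I'll raise it another 4° or so, about 1.4 cm along the tangent.

{"op": "servo_tool", "data": {"deltas": [{"x": 0, "y": 0.6, "z": -0.35, "ax": -0.005, "ay": 0, "az": 0.001, "gripper": -1}, {"x": 0, "y": 0.6, "z": -0.3, "ax": -0.004, "ay": 0, "az": 0.001, "gripper": -1}, {"x": 0, "y": 0.2, "z": -0.15, "ax": 0, "ay": 0, "az": 0, "gripper": -1}, {"x": 0, "y": 0, "z": 0, "ax": 0, "ay": 0, "az": 0, "gripper": -1}, {"x": 0, "y": 0, "z": 0, "ax": 0, "ay": 0, "az": 0, "gripper": -1}]}}

```text
clock: 19.8
ee_pos: [0.5426, 0.1403, 0.2447]
orientation: [-3.13, -0.0, 1.403]
force: [-4.7, 2.6, -4.1]
opening: 0.0097
```

```bash
python3 arc.py
python3 - <<'E'
from ang import *
from cell import capture
for n in("scene","side"): c=capture(n); np.savez(f"pics/{n}18.npz",**c); ang(c,n)
E
python3 arc.py
```

```text
t 19.8 pos [0.5426 0.1403 0.2447] ori [-3.13  -0.     1.403] open 0.0097 F [-4.7  2.6 -4.1] Fx' -5.0 Fz -4.1 T [ 0.48  1.21 -0.05]
theta 1.0457 59.92 radius err mm 5.53 lateral mm -0.15
 to 1.246 [ 0.    3.85 -1.04] [-0.0121 -0.0003  0.0029]
 to 1.047 [0.01 0.29 0.47] [-0.0121 -0.0003  0.0029]
scene 3670 2902 normal [ 0.858 -0.001  0.514] theta deg 59.06 hinge-plane dist mm (14 exp) 15.7
side 1220 1071 normal [ 0.864 -0.002  0.503] theta deg 59.82 hinge-plane dist mm (14 exp) -0.6
t 19.9 pos [0.5426 0.1403 0.2447] ori [-3.13  -0.     1.403] open 0.0099 F [-4.2  2.  -4.6] Fx' -4.5 Fz -4.6 T [ 0.53  1.14 -0.1 ]
theta 1.0455 59.9 radius err mm 5.51 lateral mm -0.16
 to 1.245 [ 0.    3.85 -1.04] [-0.0121 -0.0002  0.0029]
 to 1.047 [0.02 0.29 0.47] [-0.0121 -0.0002  0.0029]
```

All three measures give 59–60°. I'll hold still for a moment to check it's steady.

{"op": "servo_tool", "data": {"deltas": [{"x": 0, "y": 0, "z": 0, "ax": 0, "ay": 0, "az": 0, "gripper": -1}, {"x": 0, "y": 0, "z": 0, "ax": 0, "ay": 0, "az": 0, "gripper": -1}, {"x": 0, "y": 0, "z": 0, "ax": 0, "ay": 0, "az": 0, "gripper": -1}, {"x": 0, "y": 0, "z": 0, "ax": 0, "ay": 0, "az": 0, "gripper": -1}]}}

```text
clock: 20.23
ee_pos: [0.5421, 0.1404, 0.2444]
orientation: [-3.129, -0.0, 1.403]
force: [-3.7, 2.3, -3.8]
opening: 0.0101
```

```bash
python3 - <<'E'
from ang import *
from cell import capture,bot
for k in range(4): c=capture("scene"); ang(c,"scene")
cv2.imwrite("pics/fin_scene.png",c["pixels"][...,::-1])
c=capture("side"); ang(c,"side"); cv2.imwrite("pics/fin_side.png",cv2.resize(c["pixels"][130:330,200:440,::-1],None,fx=3,fy=3))
s=bot.sense(); print(abs(s["joint_velocities"]).max())
E
python3 arc.py
```

```text
scene 3681 2938 normal [ 0.854 -0.001  0.52 ] theta deg 58.7 hinge-plane dist mm (14 exp) 16.0
scene 3665 2870 normal [ 0.856 -0.     0.516] theta deg 58.92 hinge-plane dist mm (14 exp) 15.7
scene 3676 2935 normal [ 0.855 -0.003  0.518] theta deg 58.81 hinge-plane dist mm (14 exp) 15.8
scene 3671 2903 normal [ 0.855 -0.001  0.519] theta deg 58.74 hinge-plane dist mm (14 exp) 15.9
side 1218 1066 normal [ 0.863 -0.001  0.505] theta deg 59.65 hinge-plane dist mm (14 exp) -0.6
0.001503097464311973
t 20.4833 pos [0.5421 0.1404 0.2444] ori [-3.129 -0.     1.403] open 0.0094 F [-4.3  0.8 -3.9] Fx' -4.4 Fz -3.9 T [ 0.52  1.07 -0.08]
theta 1.043 59.76 radius err mm 5.54 lateral mm -0.15
 to 1.243 [ 0.    3.85 -1.05] [-0.0123 -0.0001  0.0031]
 to 1.047 [0.01 0.34 0.45] [-0.0123 -0.0001  0.0031]
```

View pics/fin_scene.png

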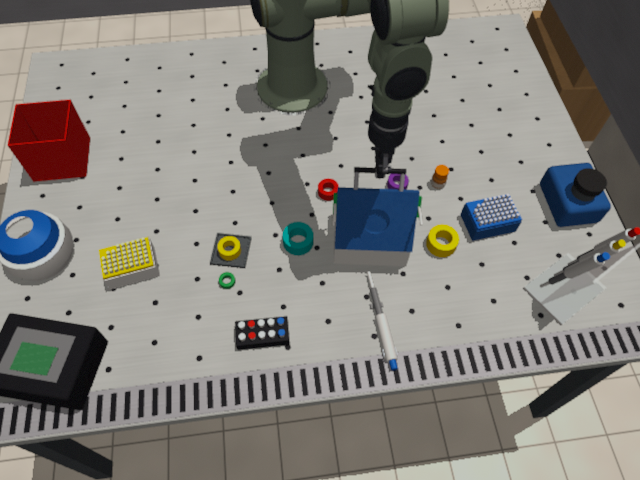

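View pics/fin_side.png

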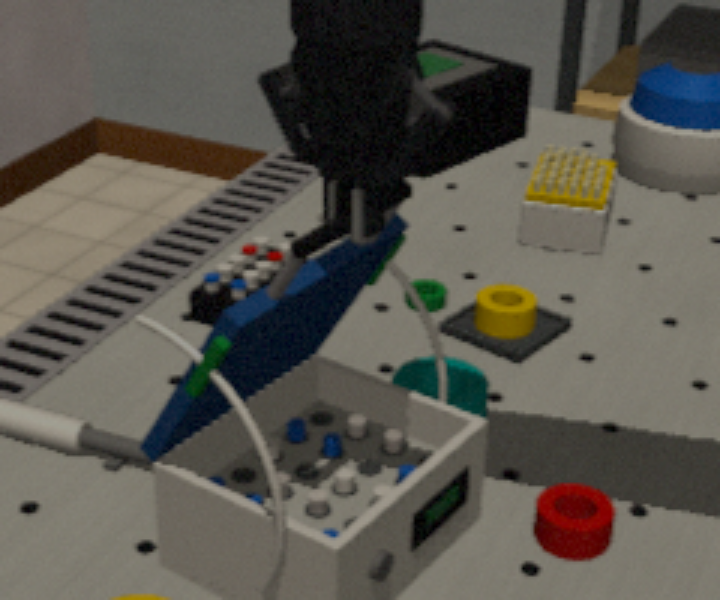

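The scene view shows the ring flat in the tray at (229,247), the other objects where they were, and the lid held open. The side view shows the lid's lower edge at the green marks. Angle and pose are steady, so I'm handing in.

```bash
python3 -c "
from cell import bot
print(bot.finish_job())"
```

```text
the job is handed in; nothing more can be done
None
```

The yellow ring is lying flat in the tray, and I handed the job in at about 20.5 s with the arm still holding the lid open at about 59–60°.

- **Ring:** I lifted it out with the lid shut and set it down in the tray without dropping it. The last close look, taken just after release, put its top at 32 mm, which is the tray floor plus the ring's height. It was clear of the walls. The set-down pressed harder than I meant, up to about 37 N for a moment.
- **Lid angle:** The last measurements were 58.7–58.9° from the scene camera, 59.7° from the side camera and 59.8° from the arm's position. The side view shows the lid's lower edge level with the green marks, and the pose changed by no more than about 0.5 mm over the last half second.
- **Grip on the bar:** It is held at 60 N with about 6 N of force on the tool. The arm's path drifted about 5.5 mm from the expected arc. I put this down to the bar sliding slightly along the pads during the lift; it is still well inside them.
- **Other disagreements:** The scene and side cameras differed by up to about 8 mm on positions, so I relied on the wrist camera for the grasps. Heights worked out from two views also came out up to 8 mm below the depth readings and the stated heights.
- **Rest of the bench:** In the final pictures everything else looks where it was. I checked this by eye only.

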